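# Put the spice corner back in order

### The job

The spices are ground, so put the spice corner back in order. Every spice tin left standing on the counter goes back into the row in the pine rack: no gap there is wide enough, so push each tin in and nudge its neighbours apart without toppling any, until all the tins in the rack stand upright, straight and fully home against the back rail. Set the steel grinding cup on the motor base with its tabs in the slots, push it down against the spring and turn it clockwise to the stop so that it stays locked; leave the jar and the pinch bowl where they are.

Things in the scene. Friction and masses are not known exactly. Their poses are not given: they have to be found in the camera images.
- rack: pine spice rack, fixed; the row of tins runs along its y, its x points to the back. Ledge board 165 (x) x 338 (y) x 8 mm thick; origin at the centre of its underside. The ledge from x = -82 to +5 mm is clear, for setting a tin down before pushing it in. Room for ten tins plus 14 mm; tins slide easily on it (a few N part the neighbours)
- rack_home (a point): middle of the row, on the ledge: 38 mm behind and 8 mm above the rack's origin, same axes. A tin fully home has its origin on this line along y, its long axis along x, its back end at the back rail, whose face is 32 mm behind this point (60 mm high)
- rack_cheek (a point): foot of the inner face of the +y cheek, level with the row's middle; the other cheek faces it 314 mm away (at rack y = +157 and -157 mm). Cheeks are 12 mm thick, 52 mm high, and reach from rack x = +12 mm (rounded front) to the back
- row1: oval spice tin, aluminium, paper band: 64 mm long (x), 30 thick (y), ends fully rounded (radius 15), flat sides 34 long, 76 high plus a firm lid 10 high (45 x 23); slippery lacquer, contents settled low, 0.08-0.15 kg. Origin under its centre, z up; both ends alike. In the rack's row, loose; the gaps there are at first 14 to 24 mm, less than a tin's thickness
- row2: oval spice tin, aluminium, paper band: 64 mm long (x), 30 thick (y), ends fully rounded (radius 15), flat sides 34 long, 76 high plus a firm lid 10 high (45 x 23); slippery lacquer, contents settled low, 0.08-0.15 kg. Origin under its centre, z up; both ends alike. In the rack's row, loose; the gaps there are at first 14 to 24 mm, less than a tin's thickness
- row3: oval spice tin, aluminium, paper band: 64 mm long (x), 30 thick (y), ends fully rounded (radius 15), flat sides 34 long, 76 high plus a firm lid 10 high (45 x 23); slippery lacquer, contents settled low, 0.08-0.15 kg. Origin under its centre, z up; both ends alike. In the rack's row, loose; the gaps there are at first 14 to 24 mm, less than a tin's thickness
- row4: oval spice tin, aluminium, paper band: 64 mm long (x), 30 thick (y), ends fully rounded (radius 15), flat sides 34 long, 76 high plus a firm lid 10 high (45 x 23); slippery lacquer, contents settled low, 0.08-0.15 kg. Origin under its centre, z up; both ends alike. In the rack's row, loose; the gaps there are at first 14 to 24 mm, less than a tin's thickness
- row5: oval spice tin, aluminium, paper band: 64 mm long (x), 30 thick (y), ends fully rounded (radius 15), flat sides 34 long, 76 high plus a firm lid 10 high (45 x 23); slippery lacquer, contents settled low, 0.08-0.15 kg. Origin under its centre, z up; both ends alike. In the rack's row, loose; the gaps there are at first 14 to 24 mm, less than a tin's thickness
- row6: oval spice tin, aluminium, paper band: 64 mm long (x), 30 thick (y), ends fully rounded (radius 15), flat sides 34 long, 76 high plus a firm lid 10 high (45 x 23); slippery lacquer, contents settled low, 0.08-0.15 kg. Origin under its centre, z up; both ends alike. In the rack's row, loose; the gaps there are at first 14 to 24 mm, less than a tin's thickness
- tin1: oval spice tin, aluminium, paper band: 64 mm long (x), 30 thick (y), ends fully rounded (radius 15), flat sides 34 long, 76 high plus a firm lid 10 high (45 x 23); slippery lacquer, contents settled low, 0.08-0.15 kg. Origin under its centre, z up; both ends alike. Stands on the counter at first, belongs in the row (any gap). Three or four of these are present, None if absent
- tin2: oval spice tin, aluminium, paper band: 64 mm long (x), 30 thick (y), ends fully rounded (radius 15), flat sides 34 long, 76 high plus a firm lid 10 high (45 x 23); slippery lacquer, contents settled low, 0.08-0.15 kg. Origin under its centre, z up; both ends alike. Stands on the counter at first, belongs in the row (any gap). Three or four of these are present, None if absent
- tin3: oval spice tin, aluminium, paper band: 64 mm long (x), 30 thick (y), ends fully rounded (radius 15), flat sides 34 long, 76 high plus a firm lid 10 high (45 x 23); slippery lacquer, contents settled low, 0.08-0.15 kg. Origin under its centre, z up; both ends alike. Stands on the counter at first, belongs in the row (any gap). Three or four of these are present, None if absent
- tin4: oval spice tin, aluminium, paper band: 64 mm long (x), 30 thick (y), ends fully rounded (radius 15), flat sides 34 long, 76 high plus a firm lid 10 high (45 x 23); slippery lacquer, contents settled low, 0.08-0.15 kg. Origin under its centre, z up; both ends alike. Stands on the counter at first, belongs in the row (any gap). Three or four of these are present, None if absent
- base: motor base of the spice grinder, fixed: black, round, 128 mm wide at the foot, 112 at the collar, 145 high; origin under its centre, z up. Its x axis is the line on which the cup's tabs lie when locked; the slots for the tabs lie 80 degrees (1.396 rad) anticlockwise of it seen from above (and again half a turn on)
- collar (a point): centre of the collar's mouth, 145 mm above the base's origin: a well 80 mm across inside two steel lips 6 mm thick, broken by two slots facing each other, 22 mm wide reaching out to radius 49 mm. Below, a sprung plate: with its tabs in the slots the cup first rests with its underside 10 to 11 mm below this point
- lock (a point): on the collar's axis, 131 mm above the base's origin (14 mm below the mouth): the cup's underside is here once locked and let go, the spring lifting its tabs against the lips. To turn, push the cup 15 to 18 mm below the mouth (7 to 13 N; it bottoms at 19 mm); then it turns clockwise 80 degrees to a firm stop
- cup: steel grinding cup, closed end up: 105 mm high, origin at the centre of its underside, z up. Upper part (40 to 101 mm up) a straight cylinder 64 mm across, to grip; black collar below (to 24 mm) 75 mm across with two like tabs, one at each end of its x axis (14 mm wide, 2 to 8 mm up, out to radius 46 mm). 0.22-0.34 kg
- jar: bystander: closed amber glass jar, 60 mm across, 100 mm high, origin under its centre; leave it alone
- pinch_bowl: bystander: red silicone pinch bowl, 76 mm across, 34 mm high, origin under its centre; leave it alone
Things that resemble listed ones, but are neither listed nor needed, are in the scene too. Leave any blue look-alike of the tin1 alone.

How it is judged:
By the outcome, as a careful person would: the job done as asked, in the order asked, and still so for the second after the job is handed in, with the robot touching nothing.
Of tin1, tin2, tin3, tin4 only 3 to 4 are there at a start; the rules pass over those that are not, and their reading is None.
At some moment in a run one of tin1, tin2, tin3, tin4, cup may be knocked a few centimetres aside while the robot is not near it.
It also fails if it takes over 210 s, if anything falls off the work surface, if the arm or the gripper's body presses on something with over 40 N, if the wrist force passes 120 N, or if a joint passes its speed limit or range.

### The arm

A 6-joint arm with a two-finger parallel gripper is mounted at the origin on the work surface. World frame = base frame: x ahead of the robot, y to its left, z up, the work surface at z = 0. Lengths are in mm, angles in degrees, forces in N, time in s.
With the tool pointing down it reaches from about 350 to 850 mm from the base axis. Payload 8.1 kg.
Tool frame: the origin (TCP) lies at the very end of the fingers, on their centre line; the grasp point (between the pads) lies 19 mm behind it (r.grip_point_offset is the distance from the TCP to the grasp point, in mm); z points along the fingers, y is the line along which they close (so a half turn about z gives the same grasp; the last joint's range is limited). The gripper opens to 85 mm and grips with 20 to 120 N. Pads are 22 mm wide; open, the fingers measure 114 mm over their backs; the gripper's body (76 mm by 85 mm) begins 54 mm behind the grasp point. The pads swing forward as they close: fully open they stand 13 mm farther back than shut.
Start: joints at [-4.893, 7.471, 85.268, -0, 87.261, -4.893], TCP at [600.004, 0.022, 231.292] pointing down, gripper open.
Joint ranges: [-169.43, 169.43], [-51.17, 129.36], [1.28, 143.12], [-76.62, 256.62], [0, 156.53], [-152.29, 152.29]. Speed limits (degrees/s): [136.94, 136.94, 159.86, 180, 180, 180].

### API

Orientations are given as [roll, pitch, yaw] about the fixed x, y, z axes, in that order (R = Rz(yaw) Ry(pitch) Rx(roll)).
In Python, from bench import status, eyes, r gives the robot as it stands.
- The arm moves only by the shell command python3 -m handwheel 'ROWS' [FORCE]. ROWS is a JSON object whose one key "series" holds a list that holds one entry, the list of rows, each a list of 7 numbers: the shift along the tool's x, y, z in cm, then the turn, a rotation vector about the tool's x, y, z in rad, then the opening, from 0 (shut) to 1 (fully open). In form: {"series": [[[tx, ty, tz, rx, ry, rz, claw], ...]]}. A call has 1 to 12 rows; each row is the pose to reach, as a shift and turn from the pose commanded when the call began, along the tool's axes at that moment; what a row does not reach only later rows make up. A row lasts 1/8 s, in which the tool goes at most 62.5 mm and 10.7 degrees, less where a joint would pass 70% of its speed; a pose out of reach is approached as far as the arm can. A call with a gripper value outside its range is refused whole. The fingers move at their own pace and stop on an object; FORCE is the grip in N (left out, the last holds). Time passes only in rows, so rows that repeat a pose let the fingers close. It gives the time, the measured TCP pose, the force, the opening and the grip force at its end, in the units of the state.
- status.sense(): the state, without advancing time (a new reading comes with each control period).
- eyes.snapshot(name): name is "scene" or "side" or "wrist"; returns a dict with "img" (384x512x3 uint8, red, green, blue), "mtx" (3x3 intrinsics, pixels), "R" (3x3) and "t" (3): a world point X has camera coordinates R X + t. Camera axes: x right, y down, z forward; pixel columns grow to the right and rows downward; lengths in mm; the calibration is good to about 2 mm. A picture is of the moment at which its call begins. There is no depth.
- r.hand_in(): hands the job in; it is judged then, once.
The state is a dict: "time": time; "joint_pos": joint angles; "qd": joint speeds; "joint_efforts": joint torques, N m; "tool_pos": TCP position; "tcp_rot": TCP orientation; "ft_force": force on the tool from outside, world axes, zero at the start; "wrist_torque": the same for the moment, N m; "finger_gap": finger opening in mm; "grip_force": force on a finger pad.
Only numpy, scipy, OpenCV 4.12 (cv2) and the standard library are available. Lean on these libraries where they do the work, as an engineer would, in place of code of your own. Each camera call takes 0.05 s, during which the arm holds its last target. There are 200 camera calls.

## Working session

There is one attempt and no reset: what is moved stays moved. The work goes in short steps, Python scripts to look and compute and a shell command to move; the robot and the scene stay as the last step left them, time stands still between calls to the robot, and variables do not carry over. Pictures are saved under pics/ and viewed, at most 14 in all, crops included, and the job is handed in when it is done.

```bash
ls; mkdir -p pics
python3 - <<'E'
from bench import status, eyes, r
import cv2,numpy as np
s=status.sense(); print(s)
for n in ("scene","side"):
    d=eyes.snapshot(n); cv2.imwrite(f"pics/{n}0.png",cv2.cvtColor(d["img"],cv2.COLOR_RGB2BGR)); print(n,d["mtx"],d["R"],d["t"], -d["R"].T@d["t"])
a=cv2.imread("pics/scene0.png");b=cv2.imread("pics/side0.png")
E
```

```text
pics
{'time': 0.0, 'joint_pos': array([-4.89376032e+00,  7.51540063e+00,  8.53289626e+01, -5.99814677e-04,
        8.72629244e+01, -4.89386396e+00]), 'qd': array([-0.01900261, -0.02306337, -0.06351951, -0.04923166,  0.10585442,
        0.04450616]), 'joint_efforts': array([-1.90700346e-03, -5.69404185e+01, -5.00557995e+01, -2.19391650e-04,
        1.44415747e-02,  7.24149572e-05]), 'tool_pos': array([5.99444149e+02, 5.87677167e-02, 2.30244434e+02]), 'tcp_rot': array([-1.79893052e+02, -8.55583374e-03,  9.00001249e+01]), 'ft_force': array([-0.23918587,  0.39588786, -0.05911279]), 'wrist_torque': array([ 0.02425009,  0.00983699, -0.05193471]), 'grip_force': 0.0, 'finger_gap': 85.64066897504681}
scene [[375.52847009   0.         253.62624096]
 [  0.         375.52847009 191.96446826]
 [  0.           0.           1.        ]] [[-0.7686655   0.63953893 -0.01197132]
 [ 0.52722915  0.6228605  -0.57799154]
 [-0.36219163 -0.45059378 -0.81595494]] [ 411.65546846 -206.12557668 1143.06588484] [839.10965942 380.17616663 818.47947865]
side [[422.68276938   0.         264.55657051]
 [  0.         422.68276938 188.13944609]
 [  0.           0.           1.        ]] [[ 0.93478845 -0.35481788 -0.0165776 ]
 [-0.19295729 -0.46806609 -0.86236977]
 [ 0.2982248   0.80933208 -0.50600747]] [-503.22241758  193.17271033 1147.24689016] [  165.54311069 -1016.63842517   738.75957897]
```

View pics/scene0.png

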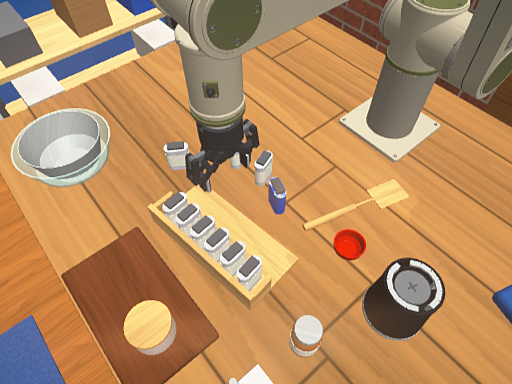

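View pics/side0.png

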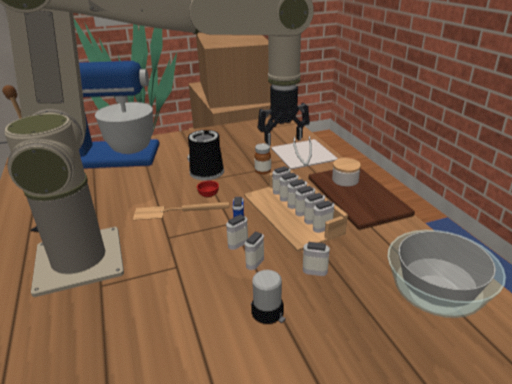

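The scene picture shows the rack row (six tins, (175,203) to (249,271)), white tins at (177,155), (263,167) and one behind the gripper (237,160), and the blue look-alike (277,195). It also shows the base (414,288), jar (306,335) and bowl (349,244). In the side picture the three white tins are at (236,232), (255,249), (316,257), the blue tin at (238,208), and the cup at (267,297) with a tab near (281,318).

```bash
cat > h.py <<'E'
from bench import status, eyes, r
import cv2,numpy as np
np.set_printoptions(precision=1,suppress=True)
def cast(d,px,z):
    p=np.atleast_2d(np.array(px,float)); q=np.c_[p,np.ones(len(p))]@np.linalg.inv(d["mtx"]).T@d["R"]
    c=-d["R"].T@d["t"]; return c+q*((z-c[2])/q[:,2])[:,None]
def proj(d,X):
    c=np.atleast_2d(X)@d["R"].T+d["t"]; q=c@d["mtx"].T; return q[:,:2]/q[:,2:]
def save(im,n): cv2.imwrite(f"pics/{n}.png",cv2.cvtColor(im,cv2.COLOR_RGB2BGR))
E
python3 - <<'E'
from h import *
d=eyes.snapshot("side")
for n,p,z in [("tinA",(236,219),86),("tinB",(256,236),86),("tinC",(316,245),86),("blue",(238,201),86),("cup top",(267,279),105),("rackL",(283,172),94),("rackR",(323,209),94),("base",(205,136),145)]:
    print(n,cast(d,p,z)[0])
d=eyes.snapshot("scene")
for n,p,z in [("tinC",(176,145),86),("tinB?",(264,156),86),("blue",(277,183),86),("row1",(175,197),94),("row6",(250,264),94),("base",(414,285),145),("jar",(306,325),100),("bowl",(349,240),34)]:
    print(n,cast(d,p,z)[0])
E
python3 -m handwheel '{"series": [[[0,-1,-4,0,0,0,1],[0,-3,-8,0,0,0,1],[0,-6,-13,0,0,0,1],[0,-8,-17,0,0,0,1],[0,-10,-20,0,0,0,1],[0,-10,-20,0,0,0,1],[0,-10,-20,0,0,0,1]]]}'
```

```text
tinA [419.6 -98.   86. ]
tinB [ 444.1 -190.6   86. ]
tinC [ 569.4 -281.1   86. ]
blue [452.6 -12.2  86. ]
cup top [ 405.8 -369.   105. ]
rackL [636.9  88.   94. ]
rackR [ 654.7 -153.8   94. ]
base [450.  353.9 145. ]
tinC [ 573.  -272.7   86. ]
tinB? [421.4 -94.   86. ]
blue [453.6  -8.1  86. ]
row1 [ 667.8 -128.1   94. ]
row6 [640.8 116.5  94. ]
base [448.1 364.  145. ]
jar [640.5 281.3 100. ]
bowl [408.6 197.   34. ]
time: 1.08
tool_pos: [500.1, 0.0, 430.3]
tcp_rot: [-180.0, -0.0, 90.0]
ft_force: [-0.5, 0.9, -0.4]
finger_gap: 85.4
grip_force: 0.0
```

Run:
```python
from h import *
for n in ("wrist","scene"):
    d=eyes.snapshot(n); save(d["img"],n+"1")
    if n=="wrist": print(d)
```

```text
{'img': array([[[156, 119,  83],
        [157, 118,  81],
        [156, 120,  83],
        ...,
        [164, 124,  85],
        [165, 123,  86],
        [166, 126,  87]],

       [[155, 118,  81],
        [156, 118,  82],
        [155, 118,  80],
        ...,
        [168, 129,  89],
        [165, 125,  87],
        [165, 125,  85]],

       [[155, 117,  81],
        [155, 118,  82],
        [158, 120,  86],
        ...,
        [166, 125,  86],
        [164, 124,  86],
        [165, 124,  87]],

       ...,

       [[ 24,  31,  33],
        [ 18,  24,  28],
        [ 30,  30,  32],
        ...,
        [ 21,  24,  27],
        [ 28,  26,  33],
        [ 30,  35,  35]],

       [[ 28,  31,  30],
        [ 19,  23,  21],
        [ 25,  27,  32],
        ...,
        [ 28,  29,  32],
        [ 19,  22,  25],
        [ 27,  28,  29]],

       [[ 25,  26,  25],
        [ 22,  22,  24],
        [ 27,  30,  30],
        ...,
        [ 31,  29,  31],
        [ 32,  33,  33],
        [ 28,  29,  32]]], shape=(384, 512, 3), dtype=uint8), 'mtx': array([[302.5,   0. , 254.7],
       [  0. , 302.5, 188.5],
       [  0. ,   0. ,   1. ]]), 'R': array([[ 1. ,  0. , -0. ],
       [ 0. , -1. ,  0.3],
       [-0. , -0.3, -1. ]]), 't': array([-500. ,  -85. ,  570.6])}
```

View pics/wrist1.png

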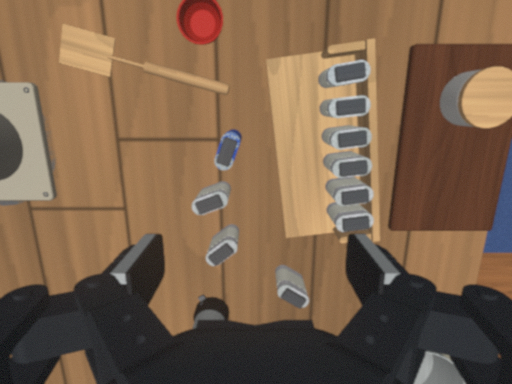

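The wrist picture shows the row lids at (352,72), (350,106), (350,137), (351,167), (351,194), (354,223). Candidates for a loose tin are white lids at (210,203), (222,252), (292,295), against the blue-bodied look-alike (228,150), which I exclude. The cup's collar is at (212,308), with a tab near (203,297).

```bash
cat >> h.py <<'E'
def lids(d,zf,dbg=None):
    g=d["img"].astype(int); mx=g.max(2); mn=g.min(2)
    m=((mx<125)&(mx>50)&(mx-mn<22)).astype(np.uint8)
    m=cv2.morphologyEx(m,cv2.MORPH_OPEN,np.ones((3,3),np.uint8))
    if dbg: cv2.imwrite(f"pics/{dbg}.png",m*255)
    out=[]
    for c in cv2.findContours(m,cv2.RETR_EXTERNAL,cv2.CHAIN_APPROX_NONE)[0]:
        if cv2.contourArea(c)<40: continue
        px=c[:,0,:]; z=zf(px.mean(0))
        w=cast(d,px,z)[:,:2].astype(np.float32)
        (cx,cy),(a,b),_=rc=cv2.minAreaRect(w)
        bx=cv2.boxPoints(rc); e=bx[1]-bx[0]; f=bx[2]-bx[1]; L=e if np.hypot(*e)>np.hypot(*f) else f
        out.append((px.mean(0),np.array([cx,cy]),max(a,b),min(a,b),(np.degrees(np.arctan2(L[1],L[0]))+90)%180-90))
    return out
E
python3 - <<'E'
from h import *
d=eyes.snapshot("wrist")
for o in lids(d,lambda p: 94 if 310<p[0]<380 else 86): 
    if 30<o[2]<70: print(o[0],"xy",o[1],"size %.0f %.0f ang %.1f"%o[2:])
# rack board corners from pine mask
hs=cv2.cvtColor(d["img"],cv2.COLOR_RGB2HSV)
for px in [(300,100),(290,150),(300,220),(240,300),(100,150),(225,50)]: print(px,hs[px[1],px[0]])
s=np.array([[285,238],[266,60]]); print(cast(d,s,8))
E
```

```text
[404.1 371.7] xy [ 794.9 -438.8] size 54 16 ang 89.1
[ 60.5 349.5] xy [ 118.9 -387.5] size 45 23 ang 12.1
[ 22.4 349.9] xy [  43.9 -386.8] size 67 31 ang 77.1
[ 58.  328.1] xy [ 125.5 -341.7] size 32 24 ang -89.9
[207.  317.1] xy [ 409.8 -313.1] size 60 33 ang 17.5
[293.7 298.4] xy [ 571.4 -274.1] size 46 23 ang -32.8
[221.  254.3] xy [ 440.1 -185.4] size 45 24 ang 38.7
[356.2 223.8] xy [ 670.1 -123.6] size 44 24 ang 7.0
[209.4 204. ] xy [422.4 -91.8] size 44 22 ang 20.2
[355.6 197.1] xy [665.2 -76.7] size 44 23 ang 5.1
[353.9 168.2] xy [657.7 -28.7] size 43 23 ang 5.4
[226.8 151.3] xy [454.3  -2.9] size 44 21 ang 71.2
[352.8 138.7] xy [652.2  18.3] size 43 22 ang 7.6
[351.2 106.4] xy [645.8  67.2] size 43 21 ang 5.1
[350.5  72. ] xy [640.9 116.6] size 44 21 ang 9.0
(300, 100) [ 17 104 196]
(290, 150) [ 16 105 192]
(300, 220) [ 16 108 200]
(240, 300) [ 15 121 148]
(100, 150) [ 15 120 164]
(225, 50) [ 15 120 153]
[[ 560.1 -188.7    8. ]
 [ 518.4  145.3    8. ]]
```

```bash
cat >> h.py <<'E'
def to(x,y,z,yaw):
    s=status.sense(); p=s["tool_pos"]; y0=np.radians(s["tcp_rot"][2]); d=np.array([x,y,z])-p
    tx=np.cos(y0)*d[0]+np.sin(y0)*d[1]; ty=np.sin(y0)*d[0]-np.cos(y0)*d[1]
    dy=(np.radians(yaw)-y0+np.pi)%(2*np.pi)-np.pi
    print("tool cm: %.2f %.2f %.2f  rz %.3f  dyaw %.1f"%(tx/10,ty/10,-d[2]/10,-dy,np.degrees(dy)), "rpy",s["tcp_rot"],"p",p)
E
python3 -c "
from h import *
to(571.4,-274.1,140,-32.8)"
```

```text
tool cm: -27.41 7.14 28.93  rz 2.143  dyaw -122.8 rpy [-179.8   -0.    90. ] p [500.    0.  429.3]
```

```bash
python3 -m handwheel '{"series": [[[-3,1,2,0.18,0,0.0,0.65],[-8,2,6,0,0,0.4,0.65],[-14,4,10,0,0,0.6,0.65],[-20,5,15,0,0,0.8,0.65],[-24,6,19,0,0,0.95,0.65],[-27.4,7.1,21,0,0,1.1,0.65],[-27.4,7.1,21,0,0,1.3,0.65],[-27.4,7.1,21,0,0,1.5,0.65],[-27.4,7.1,21,0,0,1.7,0.65],[-27.4,7.1,21,0,0,1.9,0.65],[-27.4,7.1,21,0,0,2.1,0.65],[-27.4,7.1,21,0,0,2.14,0.65]]]}' 40
python3 - <<'E'
from h import *
d=eyes.snapshot("wrist"); save(d["img"],"wrist2")
for o in lids(d,lambda p: 86): 
    if 40<o[2]<50: print(o[0],"xy",o[1],"size %.0f %.0f ang %.1f"%o[2:])
to(571.4,-274.1,25,-32.8)
E
```

```text
time: 2.72
tool_pos: [570.5, -273.7, 219.4]
tcp_rot: [-180.0, 0.2, -27.2]
ft_force: [0.1, -0.9, 0.4]
finger_gap: 55.7
grip_force: 0.0
[238.8 315.7] xy [ 446.5 -191.9] size 45 23 ang 53.0
[ 88.9 280.3] xy [554.8 -71.4] size 46 20 ang 62.9
[242.9 281. ] xy [ 482.6 -212.9] size 47 28 ang 44.2
[332.1 244.3] xy [ 476.2 -311.8] size 48 13 ang 1.8
[257.9 175. ] xy [ 572.4 -277.6] size 44 21 ang -32.8
[ 56.8 155. ] xy [ 672.8 -121.5] size 46 29 ang 8.2
tool cm: 0.10 -0.00 19.44  rz 0.088  dyaw -5.1 rpy [-180.     0.2  -27.7] p [ 570.5 -273.7  219.4]
```

View pics/wrist2.png

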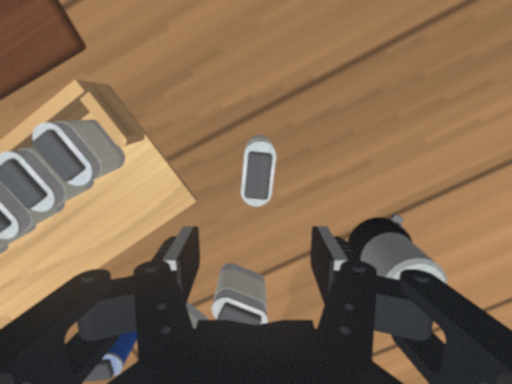

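```bash
python3 -c "
from h import *
to(572,-276,26,-32.8)"
```

```text
tool cm: 0.24 0.14 19.34  rz 0.088  dyaw -5.1 rpy [-180.     0.2  -27.7] p [ 570.5 -273.7  219.4]
```

The picture shows the white tin C alone at (258,175), the rack end at left, tin B at (240,290) and the cup at (395,255) with its tab at (398,218). The choice is confirmed as white, not blue.

```bash
python3 -c "
from h import *
to(565.3,-271.7,26,-32.8)"
python3 -m handwheel '{"series": [[[-0.55,0.1,5,0,0,0.09,0.65],[-0.55,0.1,10,0,0,0.09,0.65],[-0.55,0.1,14,0,0,0.09,0.65],[-0.55,0.1,17,0,0,0.09,0.65],[-0.55,0.1,19.3,0,0,0.09,0.65],[-0.55,0.1,19.3,0,0,0.09,0.65],[-0.55,0.1,19.3,0,0,0.09,0.2],[-0.55,0.1,19.3,0,0,0.09,0.2],[-0.55,0.1,19.3,0,0,0.09,0.2],[-0.55,0.1,19.3,0,0,0.09,0.2]]]}' 35
```

```text
tool cm: -0.55 0.07 19.34  rz 0.088  dyaw -5.1 rpy [-180.     0.2  -27.7] p [ 570.5 -273.7  219.4]
time: 4.03
tool_pos: [566.3, -272.8, 29.5]
tcp_rot: [-180.0, -0.1, -32.0]
ft_force: [-1.4, 0.3, 4.7]
finger_gap: 29.5
grip_force: 42.7
```

```bash
python3 -m handwheel '{"series": [[[0,0,-3,0,0,0,0.2],[0,0,-6,0,0,0,0.2],[0,0,-6,0,0,0,0.2],[0,0,-6,0,0,0,0.2]]]}'
python3 -c "
from h import *
to(576,-111.3,75,7)"
```

```text
time: 4.53
tool_pos: [565.1, -272.1, 87.2]
tcp_rot: [-180.0, 0.1, -32.0]
ft_force: [0.1, -0.7, -2.2]
finger_gap: 29.2
grip_force: 42.1
tool cm: -7.59 -14.21 1.22  rz -0.680  dyaw 39.0 rpy [-180.     0.1  -32. ] p [ 565.1 -272.1   87.2]
```

```bash
python3 -m handwheel '{"series": [[[-4,-2,0,0,0,-0.1,0.2],[-7.6,-5,0,0,0,-0.25,0.2],[-7.6,-9,0,0,0,-0.42,0.2],[-7.6,-12,0,0,0,-0.58,0.2],[-7.6,-14.2,0.5,0,0,-0.68,0.2],[-7.6,-14.2,1.2,0,0,-0.68,0.2],[-7.6,-14.2,1.2,0,0,-0.68,0.2],[-7.6,-14.2,1.2,0,0,-0.68,0.2]]]}'
python3 - <<'E'
from h import *
d=eyes.snapshot("wrist"); save(d["img"],"wrist3")
for o in lids(d,lambda p: 94): 
    if 40<o[2]<50: print(o[0],"xy",o[1],"size %.0f %.0f ang %.1f"%o[2:])
d=eyes.snapshot("side"); save(cv2.resize(d["img"][140:300,180:400],None,fx=3,fy=3),"side3")
to(586,-110,37,7)
E
```

```text
time: 5.52
tool_pos: [575.6, -112.4, 75.7]
tcp_rot: [-180.0, 0.1, 6.9]
ft_force: [-0.4, 0.4, -1.0]
finger_gap: 29.4
grip_force: 42.1
[145.1  60.4] xy [652.7 -61.5] size 41 15 ang 0.7
[121.8  56.5] xy [651.4 -51.7] size 42 9 ang -1.8
[62.9 55. ] xy [649.4 -29.1] size 40 31 ang 6.6
[14.2 57.8] xy [646.2 -12.2] size 43 13 ang -5.5
tool cm: 1.00 -0.12 3.94  rz -0.002  dyaw 0.1 rpy [-180.     0.     6.9] p [ 576.2 -112.4   76.4]
```

View pics/wrist3.png

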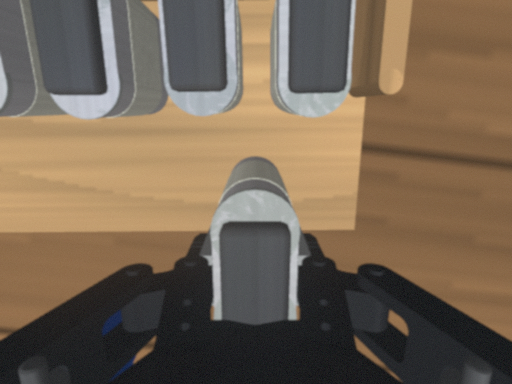

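View pics/side3.png

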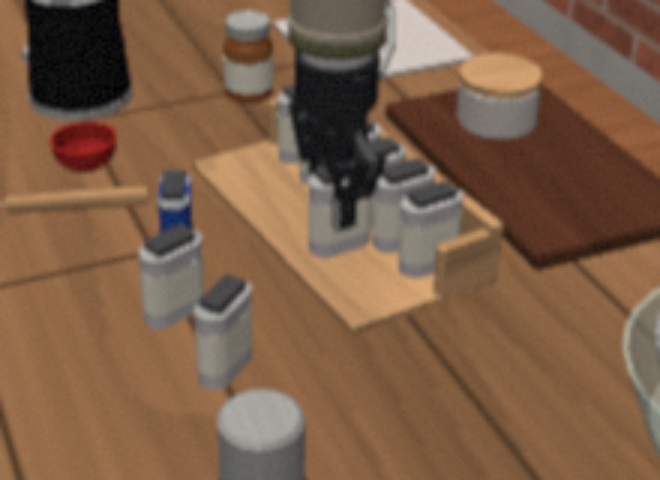

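Wrist picture: the held tin (bottom tip at (256,157)) lines up with the row1/row2 gap, pixel columns 243–275. The side crop shows the tin upright above the front of the ledge.

```bash
python3 - <<'E'
from h import *
d=eyes.snapshot("wrist")
print(cast(d,(256,157),48),cast(d,(256,192),124))
print("row tips z84", cast(d,[(205,114),(313,116)],84))
E
python3 -m handwheel '{"series": [[[0.8,0,1,0,0,0,0.2],[0.8,0,2,0,0,0,0.2],[0.8,0,3,0,0,0,0.2],[0.8,0,3.4,0,0,0,0.2],[0.8,0,3.6,0,0,0,0.2],[0.8,0,3.6,0,0,0,0.2]]]}'
```

```text
[[ 614.  -108.2   48. ]] [[ 614.5 -107.9  124. ]]
row tips z84 [[ 635.7  -83.1   84. ]
 [ 640.5 -129.8   84. ]]
time: 6.42
tool_pos: [584.4, -110.7, 40.4]
tcp_rot: [-180.0, -0.0, 7.0]
ft_force: [-0.7, 0.5, -1.7]
finger_gap: 29.1
grip_force: 42.1
```

```bash
python3 -m handwheel '{"series": [[[0,0,0.1,0,0,0,0.2],[0,0,0.2,0,0,0,0.2],[0,0,0.25,0,0,0,0.2],[0,0,0.25,0,0,0,0.2]]]}'
python3 -m handwheel '{"series": [[[0.5,0,0,0,0,0,0.2],[1.0,0,0,0,0,0,0.2],[1.5,0,0,0,0,0,0.2],[2,0,0,0,0,0,0.2],[2.3,0,0,0,0,0,0.2],[2.6,0,0,0,0,0,0.2],[2.9,0,0,0,0,0,0.2],[3.2,0,0,0,0,0,0.2],[3.4,0,0,0,0,0,0.2],[3.5,0,0,0,0,0,0.2],[3.5,0,0,0,0,0,0.2]]]}'
```

```text
time: 6.92
tool_pos: [584.3, -110.7, 37.8]
tcp_rot: [-180.0, 0.0, 7.0]
ft_force: [0.2, -0.5, -1.8]
finger_gap: 29.3
grip_force: 42.1
time: 8.3
tool_pos: [619.1, -106.4, 37.8]
tcp_rot: [-180.0, -0.0, 7.0]
ft_force: [-0.3, 0.6, -1.6]
finger_gap: 30.0
grip_force: 42.1
```

Run:
```python
from h import *
d=eyes.snapshot("wrist"); e=eyes.snapshot("side")
im=cv2.resize(e["img"][140:280,200:360],(480,420)); b=cv2.resize(d["img"],(320,240))
o=np.zeros((420,800,3),np.uint8); o[:,:480]=im; o[:240,480:]=b; save(o,"c4")
```

```text
(no output)
```

View pics/c4.png

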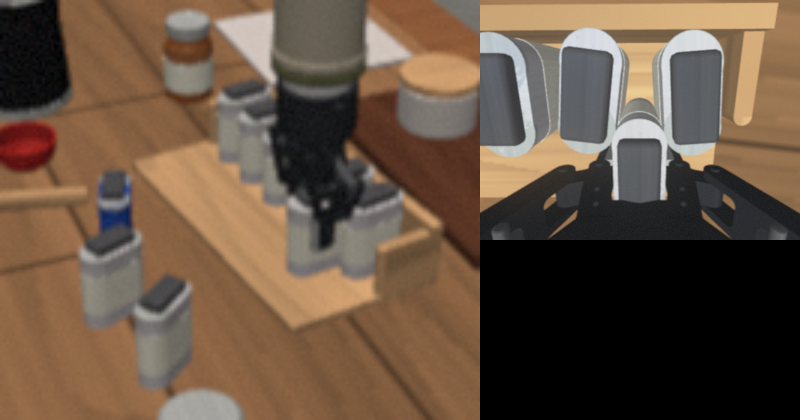

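Crop: the tin is wedged about 20 mm in between row1 and row2, everything is upright, and the neighbours have parted. Next I lower onto the ledge, release, back off, close and push home.

```bash
python3 -m handwheel '{"series": [[[0,0,0.1,0,0,0,0.2],[0,0,0.15,0,0,0,0.2],[0,0,0.15,0,0,0,0.2],[0,0,0.15,0,0,0,0.5],[0,0,0.15,0,0,0,0.5],[0,0,0.15,0,0,0,0.5],[-2,0,0.15,0,0,0,0.5],[-4,0,0.15,0,0,0,0.5],[-5.5,0,0.15,0,0,0,0.5],[-5.5,0,0.3,0,0,0,0],[-5.5,0,0.3,0,0,0,0],[-5.5,0,0.3,0,0,0,0]]]}'
python3 -m handwheel '{"series": [[[0.5,0,0,0,0,0,0],[1.0,0,0,0,0,0,0],[1.5,0,0,0,0,0,0],[2,0,0,0,0,0,0],[2.5,0,0,0,0,0,0],[2.5,0,0,0,0,0,0]]]}'
python3 -c "
from h import *
to(627.0,-105.5,35,7)"
```

```text
time: 9.9
tool_pos: [565.1, -113.1, 34.9]
tcp_rot: [-180.0, -0.0, 7.0]
ft_force: [0.0, 1.2, -0.5]
finger_gap: -0.1
grip_force: 0.0
time: 10.65
tool_pos: [589.7, -110.0, 34.8]
tcp_rot: [-180.0, -0.0, 7.0]
ft_force: [0.2, -0.0, -0.1]
finger_gap: 0.1
grip_force: 0.0
tool cm: 3.76 0.01 -0.02  rz -0.000  dyaw 0.0 rpy [-180.   -0.    7.] p [ 589.7 -110.    34.8]
```

```bash
python3 -m handwheel '{"series": [[[0.5,0,0,0,0,0,0],[1.0,0,0,0,0,0,0],[1.5,0,0,0,0,0,0],[2,0,0,0,0,0,0],[2.5,0,0,0,0,0,0],[2.8,0,0,0,0,0,0],[3.1,0,0,0,0,0,0],[3.4,0,0,0,0,0,0],[3.6,0,0,0,0,0,0],[3.6,0,0,0,0,0,0]]]}'
python3 -m handwheel '{"series": [[[0.2,0,0,0,0,0,0],[0.3,0,0,0,0,0,0],[0.3,0,0,0,0,0,0]]]}'
python3 - <<'E'
from h import *
d=eyes.snapshot("wrist"); e=eyes.snapshot("side"); f=eyes.snapshot("scene")
o=np.zeros((600,800,3),np.uint8); o[:420,:480]=cv2.resize(e["img"][140:280,200:360],(480,420)); o[:240,480:]=cv2.resize(d["img"],(320,240)); o[240:600,480:]=cv2.resize(f["img"][150:330,140:300],(320,360)); save(o,"c5")
E
```

```text
time: 11.9
tool_pos: [625.2, -105.7, 34.8]
tcp_rot: [-180.0, -0.0, 7.0]
ft_force: [-0.3, -0.1, -0.1]
finger_gap: -0.1
grip_force: 0.0
time: 12.28
tool_pos: [628.0, -105.3, 34.8]
tcp_rot: [-180.0, 0.0, 7.0]
ft_force: [-0.9, -0.6, -0.1]
finger_gap: -0.2
grip_force: 0.0
```

View pics/c5.png

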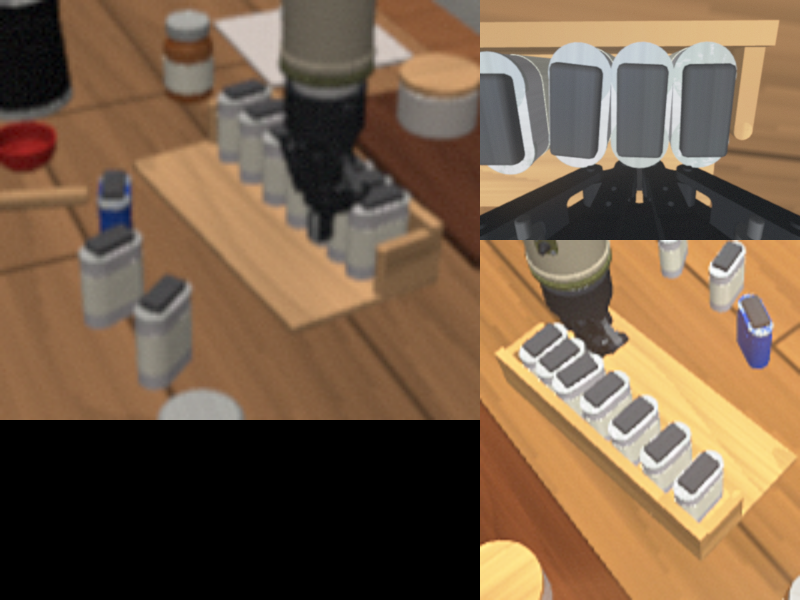

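The tin stands in the row level with its neighbours (wrist inset columns 614–674). I'll creep on until the rail resists.

```bash
for i in 1 2 3; do :; done; python3 -m handwheel '{"series": [[[0.1,0,0,0,0,0,0],[0.2,0,0,0,0,0,0],[0.2,0,0,0,0,0,0]]]}'
python3 -m handwheel '{"series": [[[0.1,0,0,0,0,0,0],[0.2,0,0,0,0,0,0],[0.2,0,0,0,0,0,0]]]}'
```

```text
time: 12.8
tool_pos: [628.5, -105.2, 34.3]
tcp_rot: [-180.0, 0.2, 7.0]
ft_force: [-7.7, -2.0, 2.7]
finger_gap: -0.3
grip_force: 0.0
time: 13.18
tool_pos: [628.6, -105.0, 33.3]
tcp_rot: [-179.9, 0.4, 7.0]
ft_force: [-12.8, -2.0, 1.8]
finger_gap: -0.0
grip_force: 0.0
```

```bash
python3 -m handwheel '{"series": [[[-1,0,0,0,0,0,0.3],[-4,0,0,0,0,0,0.65],[-6,0,-4,0,0,0,0.65],[-8,0,-9,0,0,0,0.65],[-10,0,-14,0,0,0,0.65],[-10,0,-18,0,0,0,0.65],[-10,0,-18,0,0,0,0.65],[-10,0,-18,0,0,0,0.65]]]}'
python3 - <<'E'
from h import *
d=eyes.snapshot("wrist"); save(d["img"],"wrist6")
for o in lids(d,lambda p: 94 if p[1]<200 else 86): 
    if 40<o[2]<50: print(o[0],"xy",o[1],"size %.0f %.0f ang %.1f"%o[2:])
f=eyes.snapshot("scene")
print("scene")
for o in lids(f,lambda p: 86): 
    if 40<o[2]<50: print(o[0],"xy",o[1],"size %.0f %.0f ang %.1f"%o[2:])
to(440.1,-185.4,220,38.7)
E
```

```text
time: 14.18
tool_pos: [532.7, -117.0, 214.5]
tcp_rot: [-180.0, -0.0, 7.0]
ft_force: [0.4, -0.1, 0.3]
finger_gap: 55.6
grip_force: 0.0
[219.  281.1] xy [424.3 -93.8] size 46 23 ang 20.2
[308.3 275.5] xy [ 439.3 -180.8] size 48 19 ang 23.7
[332.3 244.5] xy [ 478.6 -199.7] size 47 13 ang 36.7
[177.2 244.2] xy [460.5 -49. ] size 47 13 ang -22.7
[226.9 247.5] xy [ 464.8 -100.3] size 44 32 ang 60.6
[132.4 243.7] xy [455.7  -5.6] size 45 25 ang 69.0
[130.8  30.6] xy [643.2  -4.4] size 45 10 ang -4.6
[27.5 25.9] xy [634.1  75. ] size 50 43 ang -83.0
scene
[264.1 157.6] xy [426.3 -90.5] size 45 21 ang 19.3
tool cm: -9.95 5.70 -0.69  rz -0.554  dyaw 31.7 rpy [-179.9    0.1    7. ] p [ 531.9 -116.7  213.1]
```

```bash
python3 -m handwheel '{"series": [[[-3,2,0,0,0,-0.15,0.65],[-6,3,0,0,0,-0.3,0.65],[-9,5,0,0,0,-0.45,0.65],[-9.9,5.7,0,0,0,-0.55,0.65],[-9.9,5.7,0,0,0,-0.55,0.65],[-9.9,5.7,0,0,0,-0.55,0.65]]]}'
python3 - <<'E'
from h import *
d=eyes.snapshot("wrist")
for o in lids(d,lambda p: 86): 
    if 40<o[2]<50: print(o[0],"xy",o[1],"size %.0f %.0f ang %.1f"%o[2:])
to(434.6,-189.8,27,38.7)
E
```

```text
time: 15.02
tool_pos: [441.4, -185.1, 214.0]
tcp_rot: [-179.9, 0.0, 38.4]
ft_force: [-0.4, 0.5, 0.3]
finger_gap: 55.2
grip_force: 0.0
[332.2 244.3] xy [ 438.9 -283.2] size 47 14 ang 67.7
[255.2 183. ] xy [ 439.9 -186.7] size 44 22 ang 38.4
[161.7 134.8] xy [422.5 -94.3] size 44 23 ang 20.6
[190.3 128. ] xy [ 443.2 -111.3] size 42 11 ang 31.2
[92.6 36.2] xy [454.1  -5.8] size 45 23 ang 69.9
tool cm: -0.84 -0.07 18.72  rz -0.005  dyaw 0.3 rpy [-179.9    0.    38.4] p [ 441.6 -185.1  214.2]
```

```bash
python3 -m handwheel '{"series": [[[-0.9,0,5,0,0,0,0.65],[-0.9,0,10,0,0,0,0.65],[-0.9,0,14,0,0,0,0.65],[-0.9,0,17,0,0,0,0.65],[-0.9,0,18.7,0,0,0,0.65],[-0.9,0,18.7,0,0,0,0.65],[-0.9,0,18.7,0,0,0,0.2],[-0.9,0,18.7,0,0,0,0.2],[-0.9,0,18.7,0,0,0,0.2],[-0.9,0,18.7,0,0,0,0.2]]]}' 35
python3 -m handwheel '{"series": [[[0,0,-3,0,0,0,0.2],[0,0,-6,0,0,0,0.2],[0,0,-6,0,0,0,0.2],[0,0,-6,0,0,0,0.2]]]}'
python3 -c "
from h import *
to(565,-23,80,7)"
```

```text
time: 16.32
tool_pos: [435.7, -191.9, 29.5]
tcp_rot: [179.8, -0.1, 38.5]
ft_force: [1.2, 1.2, 6.7]
finger_gap: 29.7
grip_force: 35.6
time: 16.82
tool_pos: [433.9, -191.0, 87.0]
tcp_rot: [-180.0, 0.0, 38.5]
ft_force: [-0.4, 1.0, -1.7]
finger_gap: 29.6
grip_force: 35.2
tool cm: 20.72 -4.99 0.70  rz 0.550  dyaw -31.5 rpy [-180.     0.    38.5] p [ 433.9 -191.    87. ]
```

```bash
python3 -m handwheel '{"series": [[[4,0,-0.5,0,0,0.05,0.2],[9,-1,-0.5,0,0,0.15,0.2],[14,-3,-0.5,0,0,0.3,0.2],[18,-4.5,0,0,0,0.45,0.2],[21.1,-5.5,0.5,0,0,0.55,0.2],[21.1,-5.5,1,0,0,0.55,0.2],[21.1,-5.5,1,0,0,0.55,0.2],[21.1,-5.5,1,0,0,0.55,0.2]]]}'
python3 - <<'E'
from h import *
d=eyes.snapshot("wrist"); save(d["img"],"wrist7")
to(572,-15.4,37.8,7)
E
```

```text
time: 17.82
tool_pos: [564.5, -17.7, 77.3]
tcp_rot: [-180.0, 0.1, 7.0]
ft_force: [-0.2, -0.1, -1.4]
finger_gap: 29.3
grip_force: 35.1
tool cm: 0.75 -0.15 3.98  rz -0.001  dyaw 0.1 rpy [-180.     0.     6.9] p [564.8 -17.8  77.6]
```

View pics/wrist7.png

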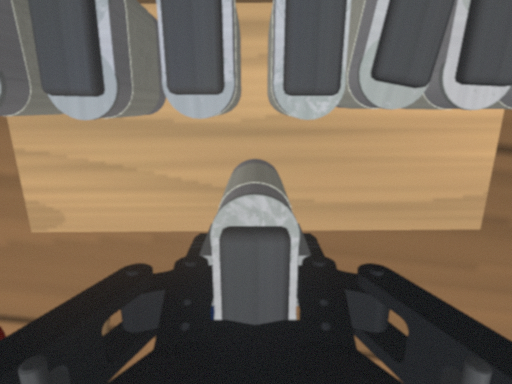

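The held tin (255,160–320) lines up with the gap between columns 238 and 272. Row2 at (410,50) is turned slightly; I'll straighten it later if needed.

```bash
python3 -m handwheel '{"series": [[[0.4,0,1.5,0,0,0,0.2],[0.4,0,3,0,0,0,0.2],[0.4,0,3.6,0,0,0,0.2],[0.4,0,4.0,0,0,0,0.2],[1,0,4.0,0,0,0,0.2],[1.6,0,4.0,0,0,0,0.2],[2.1,0,4.0,0,0,0,0.2],[2.6,0,4.0,0,0,0,0.2],[3.1,0,4.0,0,0,0,0.2],[3.6,0,4.0,0,0,0,0.2],[4.0,0,4.0,0,0,0,0.2],[4.2,0,4.0,0,0,0,0.2]]]}'
python3 -m handwheel '{"series": [[[0,0,0.1,0,0,0,0.2],[0,0,0.15,0,0,0,0.2],[0,0,0.15,0,0,0,0.2],[0,0,0.15,0,0,0,0.5],[0,0,0.15,0,0,0,0.5],[0,0,0.15,0,0,0,0.5],[-2,0,0.15,0,0,0,0.5],[-4,0,0.15,0,0,0,0.5],[-5.5,0,0.15,0,0,0,0.5],[-5.5,0,0.3,0,0,0,0],[-5.5,0,0.3,0,0,0,0],[-5.5,0,0.3,0,0,0,0]]]}'
python3 - <<'E'
from h import *
# home contact line: (628.3,-105.3)+t*y
p=status.sense()["tool_pos"][:2]; u=np.array([.9925,.1219]); print("mm to contact", (np.array([628.3,-105.3])-p)@u, p)
E
```

```text
time: 19.38
tool_pos: [607.1, -11.7, 37.8]
tcp_rot: [-180.0, 0.0, 7.0]
ft_force: [-1.1, 0.5, -2.2]
finger_gap: 29.5
grip_force: 35.1
time: 20.88
tool_pos: [553.0, -18.4, 34.9]
tcp_rot: [-180.0, -0.0, 7.0]
ft_force: [0.2, 0.3, -0.0]
finger_gap: 0.1
grip_force: 0.0
mm to contact 64.13217634519849 [553.  -18.4]
```

```bash
python3 -m handwheel '{"series": [[[0.5,0,0,0,0,0,0],[1.0,0,0,0,0,0,0],[1.5,0,0,0,0,0,0],[2,0,0,0,0,0,0],[2.5,0,0,0,0,0,0],[3,0,0,0,0,0,0],[3.5,0,0,0,0,0,0],[4,0,0,0,0,0,0],[4.5,0,0,0,0,0,0],[5,0,0,0,0,0,0],[5.5,0,0,0,0,0,0],[5.9,0,0,0,0,0,0]]]}'
python3 -m handwheel '{"series": [[[0.2,0,0,0,0,0,0],[0.3,0,0,0,0,0,0],[0.4,0,0,0,0,0,0],[0.4,0,0,0,0,0,0]]]}'
python3 -m handwheel '{"series": [[[0.1,0,0,0,0,0,0],[0.2,0,0,0,0,0,0],[0.2,0,0,0,0,0,0]]]}'
python3 -m handwheel '{"series": [[[0.1,0,0,0,0,0,0],[0.2,0,0,0,0,0,0],[0.2,0,0,0,0,0,0]]]}'
```

```text
time: 22.38
tool_pos: [611.3, -11.2, 34.8]
tcp_rot: [-180.0, -0.0, 7.0]
ft_force: [-0.4, -0.3, -0.3]
finger_gap: 0.2
grip_force: 0.0
time: 22.88
tool_pos: [614.9, -10.8, 34.8]
tcp_rot: [-180.0, -0.0, 7.0]
ft_force: [-0.6, -0.1, -0.3]
finger_gap: -0.2
grip_force: 0.0
time: 23.25
tool_pos: [615.9, -10.5, 34.3]
tcp_rot: [-180.0, 0.1, 7.0]
ft_force: [-5.1, -0.9, 2.0]
finger_gap: -0.3
grip_force: 0.0
time: 23.62
tool_pos: [616.0, -10.4, 33.5]
tcp_rot: [-179.9, 0.4, 7.0]
ft_force: [-11.9, -1.8, 2.4]
finger_gap: 0.0
grip_force: 0.0
```

```bash
python3 -m handwheel '{"series": [[[-1,0,0,0,0,0,0.3],[-4,0,0,0,0,0,0.65],[-6,0,-4,0,0,0,0.65],[-8,0,-9,0,0,0,0.65],[-10,0,-14,0,0,0,0.65],[-10,0,-18,0,0,0,0.65],[-10,0,-18,0,0,0,0.65],[-10,0,-18,0,0,0,0.65]]]}'
python3 -c "
from h import *
to(423.5,-93.8,215,20.3)"
```

```text
time: 24.62
tool_pos: [519.5, -22.4, 214.5]
tcp_rot: [-180.0, -0.0, 7.0]
ft_force: [0.1, -0.3, 0.9]
finger_gap: 55.7
grip_force: 0.0
tool cm: -10.40 5.92 -0.05  rz -0.233  dyaw 13.3 rpy [-180.   -0.    7.] p [519.5 -22.4 214.5]
```

```bash
python3 -m handwheel '{"series": [[[-4,2,0,0,0,-0.1,0.65],[-8,4,0,0,0,-0.2,0.65],[-10.4,5.9,0,0,0,-0.23,0.65],[-10.4,5.9,0,0,0,-0.23,0.65],[-10.4,5.9,0,0,0,-0.23,0.65]]]}'
python3 - <<'E'
from h import *
d=eyes.snapshot("wrist")
for o in lids(d,lambda p: 86): 
    if 40<o[2]<50: print(o[0],"xy",o[1],"size %.0f %.0f ang %.1f"%o[2:])
to(416.9,-96.2,27,20.3)
E
```

```text
time: 25.25
tool_pos: [423.4, -93.3, 213.8]
tcp_rot: [-179.9, 0.0, 20.1]
ft_force: [0.4, 1.2, 0.1]
finger_gap: 54.9
grip_force: 0.0
[332.1 244.3] xy [ 389.9 -185.5] size 47 13 ang 50.0
[254.7 181.1] xy [422.8 -92.8] size 44 21 ang 20.7
[171.7 114.5] xy [454.   -4.8] size 44 22 ang 69.9
tool cm: -0.74 0.06 18.70  rz -0.003  dyaw 0.2 rpy [-179.9    0.    20.1] p [423.7 -93.1 214. ]
```

```bash
python3 -m handwheel '{"series": [[[-0.8,0,5,0,0,0,0.65],[-0.8,0,10,0,0,0,0.65],[-0.8,0,14,0,0,0,0.65],[-0.8,0,17,0,0,0,0.65],[-0.8,0,18.7,0,0,0,0.65],[-0.8,0,18.7,0,0,0,0.65],[-0.8,0,18.7,0,0,0,0.2],[-0.8,0,18.7,0,0,0,0.2],[-0.8,0,18.7,0,0,0,0.2],[-0.8,0,18.7,0,0,0,0.2]]]}' 35
python3 -m handwheel '{"series": [[[0,0,-3,0,0,0,0.2],[0,0,-6,0,0,0,0.2],[0,0,-8,0,0,0,0.2],[0,0,-10,0,0,0,0.2],[0,0,-10,0,0,0,0.2]]]}'
python3 - <<'E'
from h import *
f=eyes.snapshot("scene")
for o in lids(f,lambda p: 94): 
    if 35<o[2]<50: print(o[0],"xy",o[1],"size %.0f %.0f ang %.1f"%o[2:])
to(553,81,80,7)
E
```

```text
time: 26.55
tool_pos: [416.8, -96.6, 28.7]
tcp_rot: [180.0, -0.1, 20.2]
ft_force: [-0.5, 0.6, 4.9]
finger_gap: 29.5
grip_force: 42.6
time: 27.18
tool_pos: [417.1, -96.9, 129.3]
tcp_rot: [179.9, -0.1, 20.1]
ft_force: [0.3, 0.2, -1.6]
finger_gap: 29.8
grip_force: 41.9
[408.8 268.2] xy [396.3 333.3] size 37 12 ang -44.2
[168.6 200.1] xy [ 681.4 -129.6] size 40 21 ang 15.4
tool cm: 18.95 -11.97 4.80  rz 0.229  dyaw -13.1 rpy [180.   -0.1  20.1] p [416.3 -96.6 128. ]
```

```bash
python3 -m handwheel '{"series": [[[4,-2,0,0,0,0.05,0.2],[9,-5,0,0,0,0.1,0.2],[14,-8,0,0,0,0.2,0.2],[18,-11,0,0,0,0.23,0.2],[18.9,-11.9,2,0,0,0.23,0.2],[18.9,-11.9,4.8,0,0,0.23,0.2],[18.9,-11.9,4.8,0,0,0.23,0.2],[18.9,-11.9,4.8,0,0,0.23,0.2]]]}'
python3 - <<'E'
from h import *
d=eyes.snapshot("wrist"); save(d["img"],"wrist8")
to(560,81.8,37.2,7)
E
```

```text
time: 28.22
tool_pos: [552.1, 80.2, 79.7]
tcp_rot: [-180.0, 0.1, 7.0]
ft_force: [-0.1, -0.2, -1.3]
finger_gap: 29.5
grip_force: 42.0
tool cm: 0.73 -0.07 4.34  rz -0.001  dyaw 0.0 rpy [-180.   -0.    7.] p [552.9  80.2  80.6]
```

View pics/wrist8.png

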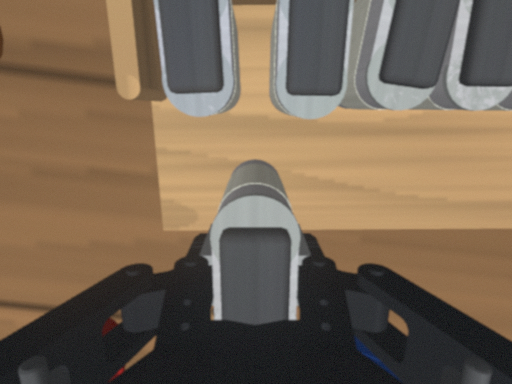

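Aligned again: gap columns 238–273, tin at 255. Row4 (410,50) is turned a little.

```bash
python3 -m handwheel '{"series": [[[0.4,0,1.5,0,0,0,0.2],[0.4,0,3,0,0,0,0.2],[0.4,0,3.8,0,0,0,0.2],[0.4,0,4.25,0,0,0,0.2],[1,0,4.25,0,0,0,0.2],[1.6,0,4.25,0,0,0,0.2],[2.1,0,4.25,0,0,0,0.2],[2.6,0,4.25,0,0,0,0.2],[3.1,0,4.25,0,0,0,0.2],[3.6,0,4.25,0,0,0,0.2],[4.0,0,4.25,0,0,0,0.2],[4.25,0,4.25,0,0,0,0.2]]]}'
python3 -m handwheel '{"series": [[[0,0,0.1,0,0,0,0.2],[0,0,0.15,0,0,0,0.2],[0,0,0.15,0,0,0,0.2],[0,0,0.15,0,0,0,0.5],[0,0,0.15,0,0,0,0.5],[0,0,0.15,0,0,0,0.5],[-2,0,0.15,0,0,0,0.5],[-4,0,0.15,0,0,0,0.5],[-5.5,0,0.15,0,0,0,0.5],[-5.5,0,0.3,0,0,0,0],[-5.5,0,0.3,0,0,0,0],[-5.5,0,0.3,0,0,0,0]]]}'
python3 - <<'E'
from h import *
p=status.sense()["tool_pos"][:2]; u=np.array([.9925,.1219]); print("mm to contact", (np.array([616,-10.5])-p)@u, p)
E
```

```text
time: 29.78
tool_pos: [594.8, 85.6, 37.3]
tcp_rot: [-180.0, 0.0, 7.0]
ft_force: [-0.5, 0.2, -1.2]
finger_gap: 29.6
grip_force: 42.0
time: 31.28
tool_pos: [540.7, 79.0, 34.5]
tcp_rot: [-180.0, -0.0, 7.0]
ft_force: [0.8, 0.3, -0.5]
finger_gap: -0.2
grip_force: 0.0
mm to contact 63.81880002618852 [540.7  79. ]
```

```bash
python3 -m handwheel '{"series": [[[0.5,0,0,0,0,0,0],[1.0,0,0,0,0,0,0],[1.5,0,0,0,0,0,0],[2,0,0,0,0,0,0],[2.5,0,0,0,0,0,0],[3,0,0,0,0,0,0],[3.5,0,0,0,0,0,0],[4,0,0,0,0,0,0],[4.5,0,0,0,0,0,0],[5,0,0,0,0,0,0],[5.5,0,0,0,0,0,0],[5.9,0,0,0,0,0,0]]]}'
python3 -m handwheel '{"series": [[[0.2,0,0,0,0,0,0],[0.3,0,0,0,0,0,0],[0.4,0,0,0,0,0,0],[0.4,0,0,0,0,0,0]]]}'
python3 -m handwheel '{"series": [[[0.1,0,0,0,0,0,0],[0.2,0,0,0,0,0,0],[0.2,0,0,0,0,0,0]]]}'
python3 -m handwheel '{"series": [[[0.1,0,0,0,0,0,0],[0.2,0,0,0,0,0,0],[0.2,0,0,0,0,0,0]]]}'
python3 -m handwheel '{"series": [[[-1,0,0,0,0,0,0],[-4,0,0,0,0,0,0],[-6,0,-4,0,0,0,0],[-7,-2,-9,0,0,0,0],[-7,2,-14,0,0,0,0],[-7,6,-18,0,0,0,0.65],[-7,9.5,-22,0,0,0,0.65],[-7,9.5,-25,0,0,0,0.65],[-7,9.5,-25,0,0,0,0.65],[-7,9.5,-25,0,0,0,0.65]]]}'
python3 - <<'E'
from h import *
d=eyes.snapshot("wrist"); save(d["img"],"wrist9")
for o in lids(d,lambda p: 94): 
    if 35<o[2]<50 and o[1][0]>600: print(o[0],"xy",o[1],"size %.0f %.0f ang %.1f"%o[2:])
E
```

```text
time: 32.78
tool_pos: [599.0, 86.1, 34.3]
tcp_rot: [-180.0, -0.0, 7.0]
ft_force: [-0.1, -0.0, -0.3]
finger_gap: -0.2
grip_force: 0.0
time: 33.28
tool_pos: [602.5, 86.6, 34.3]
tcp_rot: [-180.0, 0.0, 7.0]
ft_force: [-0.7, -0.4, -0.5]
finger_gap: -0.1
grip_force: 0.0
time: 33.65
tool_pos: [603.4, 86.8, 33.9]
tcp_rot: [-180.0, 0.1, 7.0]
ft_force: [-5.3, -0.1, 2.2]
finger_gap: -0.1
grip_force: 0.0
time: 34.02
tool_pos: [603.7, 86.9, 32.9]
tcp_rot: [-180.0, 0.3, 7.0]
ft_force: [-11.1, -1.7, 1.2]
finger_gap: -0.5
grip_force: 0.0
time: 35.28
tool_pos: [548.3, -15.6, 283.5]
tcp_rot: [-180.0, 0.0, 7.0]
ft_force: [0.6, 0.4, -0.1]
finger_gap: 55.6
grip_force: 0.0
[288.   60.5] xy [662.9 -35.5] size 43 21 ang 7.5
[258.2  60. ] xy [659.2  -5.3] size 43 21 ang 6.7
[194.9  60.8] xy [650.9  59.1] size 44 22 ang 9.9
[163.8  60.8] xy [647.   90.6] size 44 22 ang 5.4
[350.9  59.9] xy [671.6 -99.1] size 43 23 ang 4.7
[227.2  60.3] xy [655.5  26.3] size 44 22 ang -1.0
[131.8  60.2] xy [643.3 122.7] size 44 24 ang 1.6
[382.9  59.1] xy [ 675.6 -131.2] size 44 24 ang 10.8
[319.7  59.8] xy [667.4 -67.3] size 44 22 ang -1.1
[33.9 47.7] xy [645.5 221.6] size 40 20 ang 23.9
```

View pics/wrist9.png

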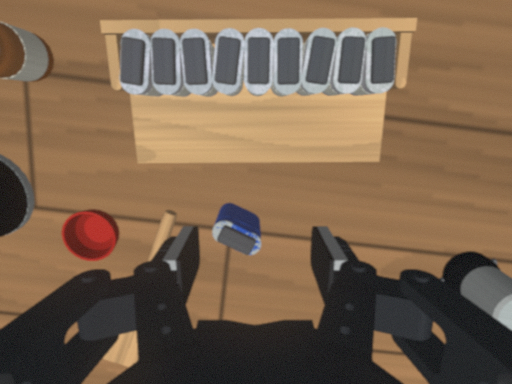

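All nine tins are home and upright along image row 60, columns 132–383. A few look turned by up to 8°, so I'll measure angles closer up.

```bash
cat >> h.py <<'E'
def ang(d,z,mn=900):
    g=d["img"].astype(int); mx=g.max(2); m0=g.min(2)
    m=((mx<125)&(mx>50)&(mx-m0<22)).astype(np.uint8); m=cv2.morphologyEx(m,cv2.MORPH_OPEN,np.ones((3,3),np.uint8)); R=[]
    for c in cv2.findContours(m,cv2.RETR_EXTERNAL,cv2.CHAIN_APPROX_NONE)[0]:
        x,y,w,h=cv2.boundingRect(c)
        if cv2.contourArea(c)<300 or x<2 or y<2 or x+w>509 or y+h>381: continue
        f=np.zeros(m.shape,np.uint8); cv2.drawContours(f,[c],-1,1,-1); ys,xs=np.nonzero(f)
        w=cast(d,np.c_[xs,ys],z)[:,:2]; e,v=np.linalg.eigh(np.cov(w.T)); l=v[:,1]
        if 11.5<np.sqrt(e[1])<14 and 5<np.sqrt(e[0])<7.5:
            rel=w.mean(0)-[658.9,-7]; u=np.array([.9925,.1219])
            R.append((w.mean(0),rel@u,rel@[-.1219,.9925],(np.degrees(np.arctan2(l[1],l[0]))+90)%180-90-7))
    for q in sorted(R,key=lambda q:q[2]): print("xy",q[0],"rack x %.1f y %.1f dang %.1f"%q[1:])
E
python3 -m handwheel '{"series": [[[3,-5.5,6,0,0,0,0.65],[4,-5.5,11,0,0,0,0.65],[4,-5.5,11,0,0,0,0.65],[4,-5.5,11,0,0,0,0.65]]]}'
python3 -c "
from h import *
d=eyes.snapshot('wrist');ang(d,94);save(d['img'],'w10a')"
python3 -m handwheel '{"series": [[[0,5.5,0,0,0,0,0.65],[0,11,0,0,0,0,0.65],[0,11,0,0,0,0,0.65],[0,11,0,0,0,0,0.65]]]}'
python3 -c "
from h import *
d=eyes.snapshot('wrist');ang(d,94);save(d['img'],'w10b')"
```

```text
time: 35.83
tool_pos: [580.8, 43.8, 173.6]
tcp_rot: [-180.0, 0.1, 7.0]
ft_force: [0.2, -0.3, 1.1]
finger_gap: 55.3
grip_force: 0.0
xy [667.2 -66.6] rack x 1.0 y -60.2 dang -1.5
xy [663.8 -34.1] rack x 1.5 y -27.5 dang 0.7
xy [660.3  -3.9] rack x 1.7 y 2.9 dang -1.1
xy [656.4  27.2] rack x 1.7 y 34.3 dang -7.8
xy [651.8  60. ] rack x 1.1 y 67.4 dang 2.7
xy [647.9  91.1] rack x 1.0 y 98.7 dang -2.6
xy [529.8  99.6] rack x -115.2 y 121.5 dang -23.2
xy [644.1 122.8] rack x 1.1 y 130.6 dang -9.0
time: 36.38
tool_pos: [595.9, -66.2, 176.7]
tcp_rot: [180.0, -0.2, 6.9]
ft_force: [0.1, 0.7, 0.5]
finger_gap: 55.1
grip_force: 0.0
xy [ 676.3 -131.1] rack x 2.2 y -125.3 dang 4.3
xy [672.5 -99.4] rack x 2.3 y -93.4 dang -2.4
xy [668.4 -68.1] rack x 2.0 y -61.8 dang -8.2
xy [663.8 -36. ] rack x 1.4 y -29.4 dang 1.1
xy [660.5  -6.1] rack x 1.7 y 0.7 dang -0.6
xy [544.1  -9.7] rack x -114.3 y 11.3 dang -22.8
xy [656.5  25.2] rack x 1.5 y 32.2 dang -7.5
xy [650.9  58.5] rack x 0.1 y 66.0 dang -3.9
```

```bash
python3 -c "
from h import *
to(656.5,26.2,120,89.5)"
```

```text
tool cm: 7.15 -8.36 5.62  rz -1.441  dyaw 82.5 rpy [180.   -0.1   7. ] p [595.6 -65.4 176.2]
```

```bash
python3 -m handwheel '{"series": [[[1,-1,0,0,0,-0.18,0.7],[2,-2,0,0,0,-0.36,0.7],[3,-3,0,0,0,-0.54,0.7],[4,-5,0,0,0,-0.72,0.7],[6,-7,0,0,0,-0.9,0.7],[7.1,-8.3,0,0,0,-1.08,0.7],[7.1,-8.3,0,0,0,-1.26,0.7],[7.1,-8.3,0,0,0,-1.44,0.7],[7.1,-8.3,0,0,0,-1.44,0.7],[7.1,-8.3,0,0,0,-1.44,0.7]]]}' 20
python3 -c "
from h import *
d=eyes.snapshot('wrist');ang(d,94);save(d['img'],'w11')
to(656.5,26.2,86,89.5)"
```

```text
time: 37.67
tool_pos: [655.4, 26.3, 174.8]
tcp_rot: [180.0, -0.0, 89.3]
ft_force: [-0.7, 0.0, 0.5]
finger_gap: 59.7
grip_force: 0.0
xy [667.3 -65. ] rack x 1.3 y -58.6 dang -5.1
xy [663.6 -33.3] rack x 1.4 y -26.7 dang -0.0
xy [659.7  -3.2] rack x 1.3 y 3.6 dang -0.1
xy [656.3  28.2] rack x 1.7 y 35.3 dang -7.1
xy [651.4  60.8] rack x 0.8 y 68.2 dang 2.6
xy [647.6  92. ] rack x 0.9 y 99.6 dang -2.4
xy [643.7 123.8] rack x 0.9 y 131.7 dang -9.2
tool cm: 0.02 0.11 8.87  rz -0.003  dyaw 0.2 rpy [180.   -0.   89.3] p [655.4  26.1 174.7]
```

View pics/w11.png

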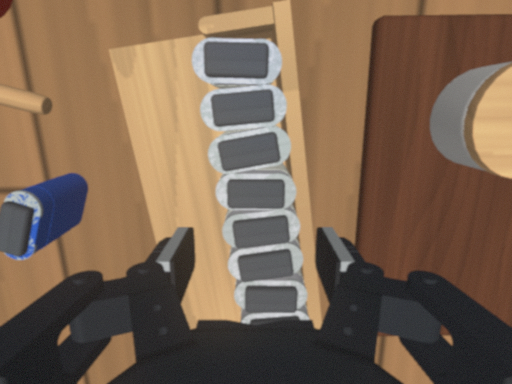

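Wrist view: the row runs down the image at columns 235–265. The turned lids are at (236,60) and (255,195), the latter under the fingers.

```bash
python3 -m handwheel '{"series": [[[0.1,0.1,4,0,0,0,0.7],[0.1,0.1,7,0,0,0,0.7],[0.1,0.1,8.3,0,0,0,0.7],[0.1,0.1,8.8,0,0,0,0.7],[0.1,0.1,8.8,0,0,0,0.7],[0.1,0.1,8.8,0,0,0,0.45],[0.1,0.1,8.8,0,0,0,0.45],[0.1,0.1,8.8,0,0,0,0.45],[0.1,0.1,8.8,0,0,0,0.45]]]}' 20
```

```text
time: 38.85
tool_pos: [656.6, 26.5, 88.0]
tcp_rot: [180.0, -0.0, 89.5]
ft_force: [-5.1, -0.7, 4.5]
finger_gap: 44.2
grip_force: 20.8
```

```bash
python3 -m handwheel '{"series": [[[0,0,0,0,0,-0.05,0.45],[0,0,0,0,0,-0.1,0.45],[0,0,0,0,0,-0.13,0.45],[0,0,0,0,0,-0.13,0.45],[0,0,0,0,0,-0.13,0.7],[0,0,0,0,0,-0.13,0.7],[0,0,-2,0,0,-0.13,0.7],[0,0,-6,0,0,-0.13,0.7],[0,0,-8.8,0,0,-0.13,0.7],[0,0,-8.8,0,0,-0.13,0.7],[0,0,-8.8,0,0,-0.13,0.7]]]}'
python3 -c "
from h import *
d=eyes.snapshot('wrist');ang(d,94)
to(643.9,123.5,86,88)"
```

```text
time: 40.22
tool_pos: [656.4, 26.6, 174.5]
tcp_rot: [180.0, -0.0, 96.9]
ft_force: [0.5, -0.3, -0.5]
finger_gap: 59.8
grip_force: 0.0
xy [667.2 -65.1] rack x 1.2 y -58.7 dang -5.4
xy [663.4 -33.3] rack x 1.2 y -26.7 dang -0.2
xy [659.8  -3.4] rack x 1.3 y 3.4 dang 0.7
xy [655.5  26.8] rack x 0.7 y 34.0 dang -0.9
xy [651.1  60.7] rack x 0.5 y 68.2 dang 2.7
xy [647.4  92. ] rack x 0.6 y 99.6 dang -2.1
xy [643.5 123.8] rack x 0.6 y 131.7 dang -9.0
tool cm: 9.76 -0.01 8.75  rz 0.156  dyaw -8.9 rpy [-179.9   -0.    96.9] p [655.8  26.6 173.5]
```

```bash
python3 -m handwheel '{"series": [[[5,0,0,0,0,0.1,0.7],[9.7,0,0,0,0,0.15,0.7],[9.7,0,3,0,0,0.15,0.7],[9.7,0,7,0,0,0.15,0.7],[9.7,0,8.3,0,0,0.15,0.7],[9.7,0,8.7,0,0,0.15,0.7],[9.7,0,8.7,0,0,0.15,0.7],[9.7,0,8.7,0,0,0.15,0.45],[9.7,0,8.7,0,0,0.15,0.45],[9.7,0,8.7,0,0,0.15,0.45],[9.7,0,8.7,0,0,0.15,0.45]]]}' 20
python3 -m handwheel '{"series": [[[0,0,0,0,0,-0.05,0.45],[0,0,0,0,0,-0.1,0.45],[0,0,0,0,0,-0.15,0.45],[0,0,0,0,0,-0.15,0.45],[0,0,0,0,0,-0.15,0.7],[0,0,0,0,0,-0.15,0.7],[0,0,-2,0,0,-0.15,0.7],[0,0,-6,0,0,-0.15,0.7],[0,0,-8.8,0,0,-0.15,0.7],[0,0,-8.8,0,0,-0.15,0.7]]]}'
python3 -c "
from h import *
d=eyes.snapshot('wrist');ang(d,94)
to(667.4,-66,86,90)"
```

```text
time: 41.65
tool_pos: [644.2, 122.9, 89.1]
tcp_rot: [-180.0, -0.0, 88.3]
ft_force: [-8.8, -0.9, 6.2]
finger_gap: 43.9
grip_force: 21.3
time: 42.9
tool_pos: [647.3, 123.2, 180.9]
tcp_rot: [179.5, -0.0, 96.9]
ft_force: [0.7, -0.7, -0.1]
finger_gap: 59.8
grip_force: 0.0
xy [655.1  28.7] rack x 0.6 y 35.9 dang -0.7
xy [462.7  10.6] rack x -192.6 y 41.4 dang 50.0
xy [651.1  62. ] rack x 0.7 y 69.5 dang 4.1
xy [647.1  92.8] rack x 0.4 y 100.5 dang 0.3
xy [642.4 123.3] rack x -0.4 y 131.4 dang -0.9
tool cm: -19.02 -0.17 9.23  rz 0.121  dyaw -6.9 rpy [179.7  -0.   96.9] p [646.1 123.  178.3]
```

```bash
python3 -m handwheel '{"series": [[[-6,0,0,0,0,0.1,0.7],[-12,0,0,0,0,0.12,0.7],[-17,-0.2,0,0,0,0.12,0.7],[-19,-0.2,0,0,0,0.12,0.7],[-19,-0.2,0,0,0,0.12,0.7],[-19,-0.2,0,0,0,0.12,0.7]]]}' 20
python3 -c "
from h import *
d=eyes.snapshot('wrist');ang(d,94)
to(667.4,-66,86,90)"
```

```text
time: 43.7
tool_pos: [665.4, -64.5, 174.8]
tcp_rot: [-179.9, -0.1, 90.1]
ft_force: [0.0, 0.2, -0.0]
finger_gap: 59.9
grip_force: 0.0
xy [ 676.  -129.7] rack x 2.0 y -123.9 dang 4.0
xy [672.  -98.5] rack x 1.8 y -92.4 dang -2.0
xy [668.1 -66.6] rack x 1.8 y -60.3 dang -8.1
xy [663.5 -34.9] rack x 1.1 y -28.2 dang 0.9
xy [660.   -5.2] rack x 1.4 y 1.6 dang -0.5
xy [655.6  25. ] rack x 0.7 y 32.2 dang -1.2
tool cm: -0.18 0.19 8.90  rz 0.003  dyaw -0.1 rpy [-180.    -0.    90.1] p [665.5 -64.2 175. ]
```

```bash
python3 -m handwheel '{"series": [[[-0.2,0.25,4,0,0,0,0.7],[-0.2,0.25,7,0,0,0.02,0.7],[-0.2,0.25,8.3,0,0,0.02,0.7],[-0.2,0.25,8.8,0,0,0.02,0.7],[-0.2,0.25,8.8,0,0,0.02,0.7],[-0.2,0.25,8.8,0,0,0.02,0.45],[-0.2,0.25,8.8,0,0,0.02,0.45],[-0.2,0.25,8.8,0,0,0.02,0.45],[-0.2,0.25,8.8,0,0,0.02,0.45]]]}' 20
python3 -m handwheel '{"series": [[[0,0,0,0,0,-0.05,0.45],[0,0,0,0,0,-0.1,0.45],[0,0,0,0,0,-0.14,0.45],[0,0,0,0,0,-0.14,0.45],[0,0,0,0,0,-0.14,0.7],[0,0,0,0,0,-0.14,0.7],[0,0,-2,0,0,-0.14,0.7],[0,0,-6,0,0,-0.14,0.7],[0,0,-8.8,0,0,-0.14,0.7],[0,0,-8.8,0,0,-0.14,0.7],[0,0,-8.8,0,0,-0.14,0.7]]]}'
python3 -c "
from h import *
d=eyes.snapshot('wrist');ang(d,94)
to(676,-130.2,86,101)"
```

```text
time: 44.88
tool_pos: [668.8, -68.2, 89.1]
tcp_rot: [179.9, 0.0, 88.9]
ft_force: [-4.6, 0.6, 7.3]
finger_gap: 44.1
grip_force: 20.3
time: 46.25
tool_pos: [668.1, -68.0, 175.4]
tcp_rot: [180.0, -0.0, 96.9]
ft_force: [0.1, 0.4, -0.1]
finger_gap: 59.9
grip_force: 0.0
xy [ 675.8 -129.8] rack x 1.8 y -123.9 dang 4.3
xy [671.9 -99. ] rack x 1.6 y -92.9 dang -1.0
xy [667.6 -68.6] rack x 1.1 y -62.2 dang -0.9
xy [663.4 -35. ] rack x 1.0 y -28.3 dang 1.2
xy [660.1  -5.2] rack x 1.4 y 1.6 dang -0.5
xy [655.4  24.9] rack x 0.5 y 32.1 dang -0.9
tool cm: -6.29 0.09 8.84  rz -0.071  dyaw 4.1 rpy [-179.9   -0.    96.9] p [667.5 -67.9 174.4]
```

```bash
python3 -m handwheel '{"series": [[[-3,0.15,0,0,0,-0.05,0.7],[-6.3,0.15,0,0,0,-0.07,0.7],[-6.3,0.15,4,0,0,-0.07,0.7],[-6.3,0.15,7.5,0,0,-0.07,0.7],[-6.3,0.15,8.8,0,0,-0.07,0.7],[-6.3,0.15,8.8,0,0,-0.07,0.7],[-6.3,0.15,8.8,0,0,-0.07,0.7],[-6.3,0.15,8.8,0,0,-0.07,0.45],[-6.3,0.15,8.8,0,0,-0.07,0.45],[-6.3,0.15,8.8,0,0,-0.07,0.45],[-6.3,0.15,8.8,0,0,-0.07,0.45]]]}' 20
python3 -m handwheel '{"series": [[[0,0,0,0,0,0.03,0.45],[0,0,0,0,0,0.07,0.45],[0,0,0,0,0,0.07,0.45],[0,0,0,0,0,0.07,0.7],[0,0,0,0,0,0.07,0.7],[0,0,-2,0,0,0.07,0.7],[0,0,-6,0,0,0.07,0.7],[0,0,-8.8,0,0,0.07,0.7],[0,0,-8.8,0,0,0.07,0.7],[0,0,-8.8,0,0,0.07,0.7]]]}'
python3 -c "
from h import *
d=eyes.snapshot('wrist');ang(d,94)
to(651.4,60,86,100)"
```

```text
time: 47.68
tool_pos: [676.8, -131.0, 89.4]
tcp_rot: [-180.0, 0.0, 100.9]
ft_force: [-9.0, -1.6, 6.6]
finger_gap: 43.9
grip_force: 21.5
time: 48.92
tool_pos: [677.2, -130.4, 175.5]
tcp_rot: [180.0, -0.0, 96.9]
ft_force: [-0.3, 0.1, -0.9]
finger_gap: 59.9
grip_force: 0.0
xy [ 615.7 -182.9] rack x -64.3 y -169.3 dang 63.9
xy [ 675.5 -129.8] rack x 1.5 y -123.9 dang -0.2
xy [ 672.3 -100. ] rack x 1.9 y -93.9 dang -1.4
xy [667.7 -69.9] rack x 1.1 y -63.5 dang -0.1
xy [663.5 -36.1] rack x 1.0 y -29.5 dang 0.8
tool cm: 19.19 -0.21 8.84  rz -0.054  dyaw 3.1 rpy [-179.9   -0.    96.9] p [ 676.7 -130.2  174.4]
```

```bash
python3 -c "
from h import *
to(410,-365,300,90)
d=eyes.snapshot('side')
hs=cv2.cvtColor(d['img'],cv2.COLOR_RGB2HSV)
save(cv2.resize(d['img'][250:340,220:320],None,fx=5,fy=5),'s12')"
```

```text
tool cm: -20.09 -29.31 -12.56  rz 0.121  dyaw -6.9 rpy [-179.9   -0.    96.9] p [ 676.7 -130.2  174.4]
```

```bash
python3 -m handwheel '{"series": [[[-1,-3,-5,0,0,0.05,0.9],[-4,-8,-9,0,0,0.1,0.9],[-8,-13,-12,0,0,0.12,0.9],[-12,-18,-12.5,0,0,0.12,0.9],[-16,-23,-12.5,0,0,0.12,0.9],[-20,-28,-12.5,0,0,0.12,0.9],[-20,-29.5,-12.5,0,0,0.12,0.9],[-20,-29.5,-12.5,0,0,0.12,0.9],[-20,-29.5,-12.5,0,0,0.12,0.9]]]}' 40
python3 -c "
from h import *
d=eyes.snapshot('wrist');save(d['img'],'w12')"
```

```text
time: 50.15
tool_pos: [408.7, -364.1, 299.5]
tcp_rot: [-180.0, -0.1, 90.0]
ft_force: [0.2, 0.3, -0.0]
finger_gap: 76.9
grip_force: 0.0
```

View pics/w12.png

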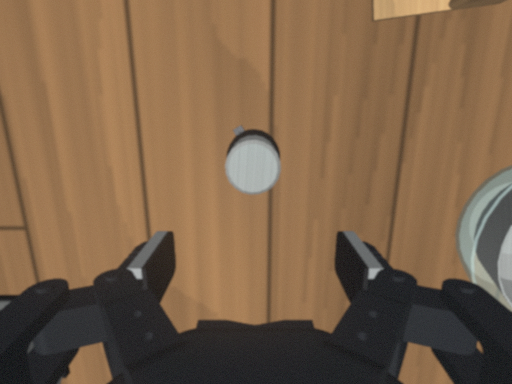

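Cup top at (252,165), collar black above it, one tab at (239,129). I'm one picture from the limit, so the rest is numeric.

```bash
cat >> h.py <<'E'
def cup(d,zb=0,box=(150,350,60,260),show=True):
    x0,x1,y0,y1=box; hs=cv2.cvtColor(d["img"],cv2.COLOR_RGB2HSV).astype(int); S=hs[...,1];V=hs[...,2]
    M=np.zeros(S.shape,bool); M[y0:y1,x0:x1]=1
    top=(M&(S<40)&(V>140)).astype(np.uint8); n,l,st,ce=cv2.connectedComponentsWithStats(top)
    i=1+np.argmax(st[1:,4]); c=np.argwhere(l==i)[:,::-1]
    w=cast(d,c,zb+103)[:,:2].astype(np.float32); (cx,cy),rr=cv2.minEnclosingCircle(w); print("top px",ce[i],"centre",w.mean(0),(cx,cy),"r",rr,"eqr",np.sqrt(st[i,4])*0)
    return np.array([cx,cy]),w.mean(0),S,V,l==i
E
python3 - <<'E'
from h import *
d=eyes.snapshot("wrist"); c,c2,S,V,m=cup(d)
for y in range(120,140): print(y,' '.join("%3d/%3d"%(S[y,x],V[y,x]) for x in range(230,252,2)))
ys,xs=np.nonzero(m); 
for cc in (c,c2):
  t=cast(d,(239,129),6)[0]; v=t[:2]-cc; print(t,"r",np.hypot(*v),"ang",np.degrees(np.arctan2(v[1],v[0])))
print(proj(d,[[*c2,105],[*c2,0]]))
# black collar mask
b=(V<60); b[:110]=0;b[200:]=0;b[:,:200]=0;b[:,300:]=0; y,x=np.nonzero(b); print("collar px",x.min(),x.max(),y.min(),y.max(),"at z24:",cast(d,[((x.min()+x.max())/2,y.min())],24))
E
```

```text
top px [251.6 166.4] centre [ 405.5 -363. ] (405.96923828125, -363.7806701660156) r 31.33710479736328 eqr 0.0
120 114/154 118/153 118/151 121/152 119/152 118/147 118/143 119/148 117/148 120/149 119/150
121 117/153 115/158 117/155 116/156 118/151 120/147 114/150 119/146 116/147 116/149 117/150
122 114/154 118/153 118/154 119/154 117/153 121/150 117/148 118/147 117/150 118/149 116/150
123 117/152 118/154 117/153 120/153 120/153 115/148 121/147 119/148 115/149 119/148 120/147
124 122/151 116/154 118/154 123/153 119/148 113/144 112/148 121/146 119/148 115/148 118/151
125 117/153 120/155 117/155 117/152 104/145  81/132 113/144 116/149 119/146 117/150 119/150
126 116/154 120/153 118/155 113/147  63/134  29/125  89/135 120/147 115/151 117/150 118/149
127 116/156 118/155 117/150  76/137  24/130   8/124  63/126 117/148 118/149 116/152 120/149
128 120/153 113/156  89/140  34/127   4/122   6/124  32/119 111/142 119/146 115/144 116/138
129 118/153 105/148  39/131   6/124  10/125   2/122  18/115 100/130 115/137 113/124 113/106
130 120/151  97/147   8/123   4/123   2/121   6/122   7/115  74/104 10
[... 371 characters left out ...]
48  26/ 50  27/ 56
135 120/153 120/157 107/143  35/102  16/ 62  42/ 54  58/ 53  42/ 55  17/ 61  14/ 75  16/ 80
136 118/156 117/157 116/138  67/ 80  50/ 51  56/ 50  26/ 58  11/ 68  12/ 88   5/ 96   7/105
137 117/155 116/152 112/116  72/ 60  55/ 51  31/ 57  10/ 74  11/ 95   5/103   7/111   7/113
138 117/157 118/140 101/ 83  74/ 52  52/ 54  17/ 75   3/ 95   9/108   5/110   5/112   9/112
139 117/152 112/123  78/ 59  55/ 51  20/ 64   5/ 94   7/106   9/113   2/119   2/119   6/121
[ 386.7 -327.4    6. ] r 41.18828644092574 ang 117.95297760213964
[ 386.7 -327.4    6. ] r 40.26462241982408 ang 117.90369865799899
[[251.6 166.9]
 [252.3 153.4]]
collar px 230 277 131 152 at z24: [[ 407.3 -328.8   24. ]]
```

```bash
python3 -m handwheel '{"series": [[[0,-0.25,6,0,0,0,1],[0,-0.25,12,0,0,0,1],[0,-0.25,15,0,0,0,1],[0,-0.25,19,0,0,0,1],[0,-0.25,22,0,0,0,1],[0,-0.25,24,0,0,0,1],[0,-0.25,25.2,0,0,0,1],[0,-0.25,25.2,0,0,0,1],[0,-0.25,25.2,0,0,0,0.6],[0,-0.25,25.2,0,0,0,0.6],[0,-0.25,25.2,0,0,0,0.6],[0,-0.25,25.2,0,0,0,0.6]]]}' 60
python3 -m handwheel '{"series": [[[0,0,-6,0,0,0,0.6],[0,0,-12,0,0,0,0.6],[0,0,-18,0,0,0,0.6],[0,0,-24,0,0,0,0.6],[0,0,-26,0,0,0,0.6],[0,0,-26,0,0,0,0.6],[0,0,-26,0,0,0,0.6]]]}'
```

```text
time: 51.75
tool_pos: [406.9, -365.5, 49.9]
tcp_rot: [179.9, 0.1, 90.0]
ft_force: [-0.7, 0.4, 6.2]
finger_gap: 62.3
grip_force: 66.4
time: 52.62
tool_pos: [405.3, -363.7, 305.0]
tcp_rot: [-179.8, -0.2, 90.1]
ft_force: [0.2, 0.7, -2.4]
finger_gap: 62.4
grip_force: 67.8
```

```bash
python3 -m handwheel '{"series": [[[4,0.3,0,0,0,0,0.6],[9,0.6,0,0,0,0,0.6],[15,1,0,0,0,0,0.6],[21,1.5,0,0,0,0,0.6],[27,2,0,0,0,0,0.6],[33,2.5,0,0,0,0,0.6],[39,3,0,0,0,0,0.6],[45,3.5,0,0,0,0,0.6],[51,4,0,0,0,0,0.6],[56,4.2,0,0,0,0,0.6],[60,4.4,0,0,0,0,0.6],[61.4,4.4,0,0,0,0,0.6]]]}'
python3 -m handwheel '{"series": [[[0,0,0,0,0,0,0.6],[0,0,0,0,0,0,0.6],[0,0,0,0,0,0,0.6]]]}'
python3 - <<'E'
from h import *
d=eyes.snapshot("wrist"); save(d["img"],"w13")
print(status.sense()["tool_pos"],status.sense()["tcp_rot"],proj(d,[[449,360,145],[449,416,145],[449,304,145]]), -d["R"].T@d["t"])
E
```

```text
time: 54.12
tool_pos: [448.0, 251.1, 304.9]
tcp_rot: [-179.7, 0.1, 90.2]
ft_force: [-0.2, -0.7, -2.8]
finger_gap: 62.7
grip_force: 67.7
time: 54.5
tool_pos: [449.7, 248.3, 308.3]
tcp_rot: [-180.0, 0.0, 90.0]
ft_force: [0.4, 0.8, -2.2]
finger_gap: 62.6
grip_force: 67.7
[449.7 248.4 308.5] [180.  -0.  90.] [[254.   56.7]
 [253.9 -11.2]
 [254.  117.9]] [449.5 314.1 451.1]
```

```bash
python3 -m handwheel '{"series": [[[1,0,0,0,0,0,0.6],[2.5,0,0,0,0,0,0.6],[2.5,0,0,0,0,0,0.6],[2.5,0,0,0,0,0,0.6],[2.5,0,0,0,0,0,0.6]]]}'
cat >> h.py <<'E'
def prof(d,c,z,r,n=72):
    a=np.radians(np.arange(0,360,360/n)); X=np.c_[c[0]+r*np.cos(a),c[1]+r*np.sin(a),np.full(n,z)]
    p=proj(d,X).astype(np.float32); g=cv2.cvtColor(d["img"],cv2.COLOR_RGB2GRAY)
    return cv2.remap(g,p[:,0].reshape(1,-1),p[:,1].reshape(1,-1),cv2.INTER_LINEAR)[0]
E
python3 - <<'E'
from h import *
d=eyes.snapshot("wrist"); save(d["img"],"w13"); s=eyes.snapshot("scene"); 
np.savez("w13.npz",**d); np.savez("s13.npz",**s)
print(proj(d,[[449,360,145]]))
g=d["img"].astype(int); S=g.max(2)-g.min(2); V=g.max(2)
m=((V>150)&(S<25)).astype(np.uint8); m[180:]=0
for c in cv2.findContours(m,cv2.RETR_EXTERNAL,cv2.CHAIN_APPROX_NONE)[0]:
    if cv2.contourArea(c)>60:
        w=cast(d,c[:,0],145)[:,:2]; print(cv2.contourArea(c),cv2.boundingRect(c),w.mean(0),w.min(0),w.max(0))
E
```

```text
time: 55.18
tool_pos: [449.4, 274.4, 308.3]
tcp_rot: [-180.0, 0.0, 90.1]
ft_force: [-0.4, 0.5, -2.1]
finger_gap: 62.4
grip_force: 67.7
[[254.5  86. ]]
1498.5 (397, 130, 45, 45) [615.9 296.3] [593.6 273.8] [638.4 318.7]
658.5 (491, 101, 21, 72) [700.2 307.1] [691.1 276.1] [711.8 346.5]
1036.0 (240, 43, 63, 91) [474.4 349.4] [434.6 315.5] [494.8 397.9]
1151.0 (199, 25, 64, 94) [417.5 381.2] [395.9 330. ] [455.9 413. ]
6177.0 (451, 14, 61, 150) [669.7 356.2] [649.5 285.5] [697.1 422.4]
```

```bash
cat > base.py <<'E'
from h import *
from scipy.optimize import least_squares
def run(d,box,c0,z):
    g=d["img"].astype(int); S=g.max(2)-g.min(2); V=g.max(2)
    m=((V>150)&(S<25)).astype(np.uint8); k=np.zeros_like(m); x0,x1,y0,y1=box; k[y0:y1,x0:x1]=1; m&=k
    ys,xs=np.nonzero(m); w=cast(d,np.c_[xs,ys],z)[:,:2]; c=np.array(c0,float)
    for _ in range(8):   # outer and inner edge per angle -> circle fit
        v=w-c; a=np.degrees(np.arctan2(v[:,1],v[:,0]))%360; r=np.hypot(*v.T); ok=(r>36)&(r<54)
        P=[];Q=[]
        for b in range(0,360,6):
            q=ok&(a>=b)&(a<b+6)
            if q.sum()>4: i=np.where(q)[0]; P.append(w[i[r[i].argmax()]]); Q.append(w[i[r[i].argmin()]])
        P=np.array(P);Q=np.array(Q)
        f=lambda t:np.r_[np.hypot(*(P-t[:2]).T)-t[2],np.hypot(*(Q-t[:2]).T)-t[3]]
        s=least_squares(f,[*c,49,40],loss="soft_l1"); c=s.x[:2]
    print("centre",c,"outer %.1f inner %.1f"%tuple(s.x[2:]))
    h=np.histogram(a[ok],np.arange(0,361,4))[0]; print(h)
    return c
if __name__=="__main__":
    d=dict(np.load("w13.npz")); c=run(d,(190,310,15,150),(445,364),145)
    s=dict(np.load("s13.npz")); p=proj(s,[[445,364,145]])[0].astype(int); run(s,(p[0]-45,p[0]+45,p[1]-40,p[1]+40),(445,364),145)
E
python3 base.py
```

```text
centre [445.5 364.2] outer 49.4 inner 40.5
[34 34 33 34 34 29 37 36 34 37 36 13  0  0  0  0  0  0  2 34 37 37 38 37
 38 33 38 37 40 38 37 31 37 34 38 38 37 28 36 35 35 34 34 32 33 31 34 32
 34 31 28 33 32 29 31 28 12  0  0  0  0  0  0  0 29 32 31 27 28 28 23 29
 30 29 29 31 24 31 28 32 30 34 26 34 32 31 32 33 31 29]
centre [447.3 363.1] outer 49.6 inner 40.1
[ 9 10  9  9 10 10 11  9 11 12 10  5  0  0  0  0  0  0  3  9  9 10 10 10
  9 11  9  7 11  8  8  8 11  9  8 11  6  9  9  8  8  9  7  9  6 11  9  9
  9  8  9  8 12  5 11 11  5  0  0  0  0  0  0  0  8  7  9 10 10  9  9  9
  8  8  9  8  7  9  6 11  8  7  9 10  8  9  9 10 10 12]
```

Run:
```python
from h import *
d=dict(np.load("w13.npz")); hs=cv2.cvtColor(d["img"],cv2.COLOR_RGB2HSV)
c=(449.4,274.4)
for z in (262,264):
  for r in (41,44,47):
    o=[]
    for a in range(60,160,4):
        p=proj(d,[[c[0]+r*np.cos(np.radians(a)),c[1]+r*np.sin(np.radians(a)),z]])[0].round().astype(int); o.append("%d:%d/%d"%(a,hs[p[1],p[0],1],hs[p[1],p[0],2]))
    print(z,r,*o)
```

```text
262 41 60:122/152 64:123/156 68:116/147 72:119/144 76:118/145 80:116/147 84:116/147 88:118/153 92:121/150 96:116/150 100:108/106 104:120/149 108:123/166 112:5/97 116:2/117 120:4/116 124:4/116 128:2/116 132:68/127 136:121/146 140:122/149 144:118/151 148:119/152 152:119/152 156:121/154
262 44 60:121/154 64:120/153 68:117/151 72:116/145 76:121/143 80:118/145 84:115/148 88:120/153 92:121/152 96:115/148 100:103/99 104:119/159 108:123/160 112:72/113 116:2/120 120:4/118 124:2/117 128:2/118 132:114/148 136:121/150 140:120/151 144:118/155 148:117/152 152:119/158 156:120/155
262 47 60:123/154 64:118/153 68:122/155 72:118/143 76:120/144 80:119/144 84:116/121 88:99/77 92:66/70 96:62/62 100:106/94 104:123/160 108:115/157 112:114/145 116:100/138 120:100/138 124:80/125 128:51/114 132:115/153 136:122/151 140:117/155 144:123/156 148:119/159 152:121/154 156:121/154
264 41 60:124/152 64:118/156 68:121/148 72:119/144 76:120/145 80:118/145 84:116/147 88:118/153 92:120/151 96:116/150 100:105/100 104:118/151 108:123/166 112:2/103 116:4/119 120:7/116 124:4/116 128:2/112 132:112/144 136:118/149 140:117/148 144:121/150 148:118/153 152:120/153 156:120/153
264 44 60:122/153 64:120/153 68:120/151 72:116/143 76:121/143 80:118/145 84:115/148 88:120/153 92:119/148 96:115/148 100:103/99 104:119/159 108:123/160 112:21/99 116:2/120 120:2/120 124:2/116 128:2/117 132:114/148 136:118/151 140:119/150 144:117/152 148:121/154 152:120/157 156:118/155
264 47 60:123/154 64:118/153 68:117/155 72:118/145 76:120/144 80:119/144 84:111/143 88:99/77 92:66/70 96:106/99 100:106/94 104:118/164 108:118/151 112:79/119 116:53/116 120:100/138 124:80/125 128:88/125 132:120/153 136:122/151 140:119/154 144:122/155 148:120/157 152:118/156 156:120/153
```

```bash
python3 -m handwheel '{"series": [[[1,0,0,0,0,-0.18,0.6],[2,0,0,0,0,-0.36,0.6],[3,0,0,0,0,-0.54,0.6],[4,0,0,0,0,-0.72,0.6],[5,0,0,0,0,-0.9,0.6],[6,0,0,0,0,-1.08,0.6],[7,0,0,0,0,-1.26,0.6],[8,-0.3,0,0,0,-1.44,0.6],[9,-0.3,1,0,0,-1.62,0.6],[9,-0.3,3,0,0,-1.8,0.6],[9,-0.3,5,0,0,-1.98,0.6],[9,-0.3,7,0,0,-2.094,0.6]]]}'
python3 -m handwheel '{"series": [[[0,0,0,0,0,0,0.6],[0,0,0,0,0,0,0.6],[0,0,0,0,0,0,0.6]]]}'
python3 - <<'E'
from h import *
to(446.2,363.8,205,210)
d=eyes.snapshot("side"); np.savez("sd14.npz",**d)
d=eyes.snapshot("wrist"); np.savez("w14.npz",**d); hs=cv2.cvtColor(d["img"],cv2.COLOR_RGB2HSV)
s=status.sense(); c=s["tool_pos"][:2]; z=s["tool_pos"][2]-50+6
for r in (41,44):
    o=[]
    for a in range(150,271,3):
        p=proj(d,[[c[0]+r*np.cos(np.radians(a)),c[1]+r*np.sin(np.radians(a)),z]])[0].round().astype(int)
        o.append("%d:%d/%d"%(a,hs[p[1],p[0],1],hs[p[1],p[0],2]) if 0<=p[0]<512 and 0<=p[1]<384 else "-")
    print(r,*o)
E
```

```text
time: 56.78
tool_pos: [446.4, 364.3, 237.7]
tcp_rot: [180.0, -0.0, -149.7]
ft_force: [-0.1, 0.4, -1.5]
finger_gap: 62.5
grip_force: 67.7
time: 57.15
tool_pos: [446.9, 364.8, 239.8]
tcp_rot: [180.0, 0.1, -150.1]
ft_force: [0.9, -0.5, -1.8]
finger_gap: 62.6
grip_force: 67.7
tool cm: 0.11 -0.05 3.48  rz -0.001  dyaw 0.1 rpy [ 180.     0.1 -150.1] p [446.9 364.8 239.8]
41 150:22/195 153:22/195 156:22/196 159:21/199 162:23/203 165:21/168 168:16/124 171:7/70 174:9/56 177:21/48 180:24/53 183:15/51 186:13/57 189:4/58 192:7/73 195:7/103 198:5/109 201:8/126 204:8/121 207:10/126 210:4/123 213:6/126 216:4/121 219:8/122 222:5/102 225:5/93 228:3/76 231:3/93 234:6/123 237:4/126 240:8/125 243:6/120 246:2/120 249:4/121 252:10/153 255:7/177 258:11/188 261:11/193 264:10/187 267:10/185 270:9/188
44 150:23/197 153:21/202 156:23/202 159:22/199 162:22/194 165:22/196 168:23/200 171:20/203 174:19/201 177:22/201 180:20/192 183:17/76 186:15/51 189:5/50 192:0/50 195:25/51 198:10/51 201:5/51 204:10/52 207:10/51 210:5/50 213:14/55 216:5/48 219:10/51 222:5/47 225:10/49 228:10/50 231:13/61 234:0/124 237:2/124 240:6/123 243:6/123 246:2/122 249:4/122 252:10/183 255:8/183 258:10/184 261:7/179 264:8/186 267:8/189 270:10/160
```

```bash
python3 -m handwheel '{"series": [[[0.1,-0.1,2,0,0,0,0.6],[0.1,-0.1,3.5,0,0,0,0.6],[0.1,-0.1,4.3,0,0,0,0.6],[0.1,-0.1,4.7,0,0,0,0.6],[0.1,-0.1,4.7,0,0,0,0.6]]]}'
python3 -m handwheel '{"series": [[[0,0,0.2,0,0,0,0.6],[0,0,0.4,0,0,0,0.6],[0,0,0.4,0,0,0,0.6]]]}'
```

```text
time: 57.88
tool_pos: [445.9, 363.1, 191.2]
tcp_rot: [180.0, -0.0, -150.0]
ft_force: [0.3, 0.1, -2.9]
finger_gap: 62.6
grip_force: 67.7
time: 58.25
tool_pos: [445.9, 363.1, 187.4]
tcp_rot: [180.0, -0.0, -150.0]
ft_force: [-0.5, 0.2, -2.4]
finger_gap: 62.5
grip_force: 67.7
```

```bash
python3 -m handwheel '{"series": [[[0,0,0.1,0,0,0,0.6],[0,0,0.3,0,0,0,0.6],[0,0,0.3,0,0,0,0.6]]]}'; python3 -m handwheel '{"series": [[[0,0,0.1,0,0,0,0.6],[0,0,0.2,0,0,0,0.6],[0,0,0.2,0,0,0,0.6]]]}'
```

```text
time: 58.62
tool_pos: [446.1, 363.2, 184.6]
tcp_rot: [180.0, 0.0, -150.0]
ft_force: [-0.6, -0.7, -0.4]
finger_gap: 62.3
grip_force: 67.8
time: 59.0
tool_pos: [446.1, 363.2, 182.8]
tcp_rot: [180.0, 0.0, -150.0]
ft_force: [-0.7, -0.5, 2.7]
finger_gap: 62.5
grip_force: 68.0
```

```bash
python3 -m handwheel '{"series": [[[0,0,0.2,0,0,0,0.6],[0,0,0.4,0,0,0,0.6],[0,0,0.45,0,0,0,0.6],[0,0,0.45,0,0,0,0.6],[0,0,0.45,0,0,0,0.6]]]}'
```

```text
time: 59.62
tool_pos: [446.2, 363.3, 178.9]
tcp_rot: [180.0, 0.1, -150.0]
ft_force: [-2.3, -1.6, 8.1]
finger_gap: 62.5
grip_force: 68.5
```

```bash
python3 -m handwheel '{"series": [[[0,0,0,0,0,0.1,0.6],[0,0,0,0,0,0.2,0.6],[0,0,0,0,0,0.3,0.6],[0,0,0,0,0,0.3,0.6]]]}'; python3 -c "
from bench import status;s=status.sense();print(s['wrist_torque'],s['ft_force'])"
```

```text
time: 60.12
tool_pos: [446.8, 363.8, 179.3]
tcp_rot: [179.9, 0.2, -167.2]
ft_force: [-0.3, -0.2, 8.0]
finger_gap: 62.0
grip_force: 68.7
[ 0.04139037  0.12206561 -0.16902166] [-0.29706012 -0.2427769   7.96069038]
```

```bash
python3 -m handwheel '{"series": [[[0,0,0,0,0,0.1,0.6],[0,0,0,0,0,0.2,0.6],[0,0,0,0,0,0.3,0.6],[0,0,0,0,0,0.4,0.6],[0,0,0,0,0,0.5,0.6],[0,0,0,0,0,0.6,0.6],[0,0,0,0,0,0.7,0.6],[0,0,0,0,0,0.8,0.6],[0,0,0,0,0,0.9,0.6],[0,0,0,0,0,1.0,0.6],[0,0,0,0,0,1.05,0.6],[0,0,0,0,0,1.05,0.6]]]}'; python3 -c "
from bench import status;s=status.sense();print(s['wrist_torque'],s['ft_force'])"
python3 -m handwheel '{"series": [[[0,0,0,0,0,0.05,0.6],[0,0,0,0,0,0.08,0.6],[0,0,0,0,0,0.08,0.6]]]}'; python3 -c "
from bench import status;s=status.sense();print(s['wrist_torque'],s['ft_force'])"
```

```text
time: 61.62
tool_pos: [446.9, 363.8, 179.4]
tcp_rot: [179.8, 0.0, 132.6]
ft_force: [0.3, 0.3, 7.4]
finger_gap: 62.8
grip_force: 68.7
[-0.0435519  -0.01280045 -0.06812788] [0.27632238 0.26139766 7.35483322]
time: 62.0
tool_pos: [446.7, 363.4, 179.3]
tcp_rot: [179.9, 0.1, 128.2]
ft_force: [-0.0, -2.8, 9.1]
finger_gap: 62.4
grip_force: 67.5
[-0.54781307  0.12036114  2.09760409] [-0.041353   -2.77037966  9.09176361]
```

```bash
python3 -m handwheel '{"series": [[[0,0,-0.1,0,0,0,0.6],[0,0,-0.25,0,0,0,0.6],[0,0,-0.25,0,0,0,0.6]]]}'; python3 -c "
from bench import status;s=status.sense();print(s['wrist_torque'],s['ft_force'])"
python3 -m handwheel '{"series": [[[0,0,0,0,0,0,0.6],[0,0,0,0,0,0,1],[0,0,0,0,0,0,1],[0,0,0,0,0,0,1],[0,0,-2,0,0,0,1],[0,0,-6,0,0,0,1],[0,0,-10,0,0,0,1],[0,0,-13,0,0,0,1],[0,0,-13,0,0,0,1],[0,0,-13,0,0,0,1]]]}'
```

```text
time: 62.38
tool_pos: [446.6, 363.4, 179.6]
tcp_rot: [179.9, 0.0, 128.2]
ft_force: [6.7, 1.8, -5.2]
finger_gap: 62.5
grip_force: 68.2
[ 0.50099503 -1.3688284   2.26313644] [ 6.66626831  1.83718678 -5.16526876]
time: 63.62
tool_pos: [445.8, 363.0, 310.5]
tcp_rot: [180.0, -0.0, 128.1]
ft_force: [-0.1, -1.1, -0.7]
finger_gap: 85.4
grip_force: 0.0
```

```bash
python3 -m handwheel '{"series": [[[-3,0,-3,0,0,0,1],[-8,0,-8,0,0,0,1],[-12,0,-12,0,0,0,1],[-12,0,-12,0,0,0,1],[-12,0,-12,0,0,0,1]]]}'
python3 - <<'E'
from h import *
d=eyes.snapshot("wrist"); e=eyes.snapshot("side"); f=eyes.snapshot("scene")
p=proj(d,[[446,363.5,234]])[0].astype(int); print(p)
o=np.zeros((600,800,3),np.uint8)
def put(im,x,y,w,h): o[y:y+h,x:x+w]=cv2.resize(im,(w,h))
x0=max(0,min(p[0]-80,352)); y0=max(0,min(p[1]-70,244))
put(d["img"][y0:y0+140,x0:x0+160],0,0,400,350)
put(e["img"][110:200,150:270],0,350,333,250)
put(f["img"][170:320,140:310],400,0,400,350)
put(f["img"][230:350,340:470],340,350,270,250)
put(e["img"][150:270,230:350],611,400,189,200)
save(o,"fin")
for n,im in (("wrist",d),("scene",f)):
    q=proj(im,[[446,363.5,234]])[0].astype(int); 
    try: cup(im,131,(max(0,q[0]-45),q[0]+45,max(0,q[1]-45),q[1]+35))
    except Exception as ex: print(ex)
E
```

```text
time: 64.25
tool_pos: [519.8, 268.6, 428.6]
tcp_rot: [-179.9, -0.1, 128.1]
ft_force: [-0.9, 0.2, -0.8]
finger_gap: 84.9
grip_force: 0.0
[255  52]
top px [253.5  51. ] centre [443.5 363.6] (442.73504638671875, 360.61285400390625) r 37.4265022277832 eqr 0.0
top px [431.3 269.5] centre [455.5 367.7] (464.28857421875, 367.44464111328125) r 46.465721130371094 eqr 0.0
```

View pics/fin.png

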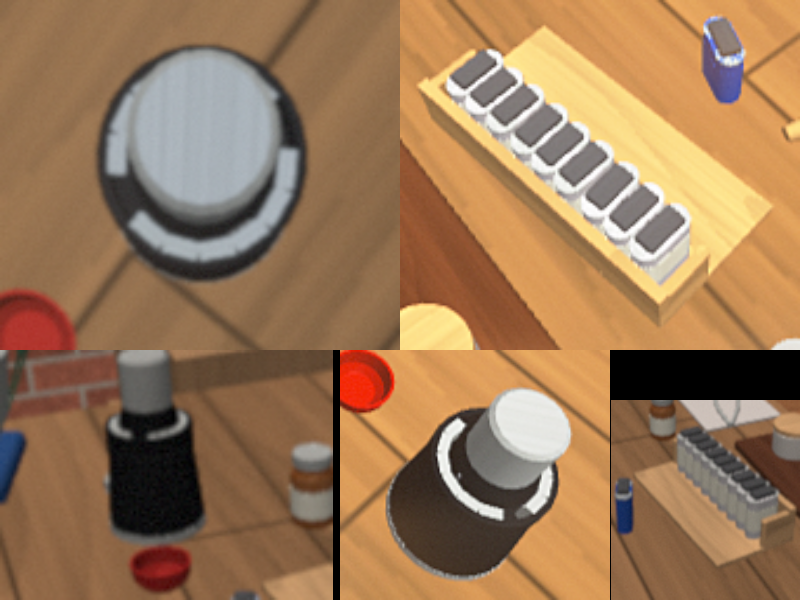

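Run:
```python
from h import *
f=eyes.snapshot("scene"); s=dict(np.load("s13.npz")); d=eyes.snapshot("wrist")
print(cast(f,(429,308),145), f["img"][305:311,426:433].mean((0,1)), s["img"][305:311,426:433].mean((0,1)))
for a in (60.7,240.7,-19.3,160.7):
    X=[[446+44*np.cos(np.radians(a)),363.6+44*np.sin(np.radians(a)),z] for z in (138,145)]
    for n,im in (("scene",f),("wrist",d),("scene before",s)):
        print(a,n,[(tuple(p.round()),tuple(im["img"][int(p[1]),int(p[0])])) for p in proj(im,X)])
```

```text
[[463.2 407.5 145. ]] [126.  122.4 116.9] [124.  119.8 114.7]
60.7 scene [((np.float64(424.0), np.float64(308.0)), (np.uint8(67), np.uint8(56), np.uint8(52))), ((np.float64(425.0), np.float64(307.0)), (np.uint8(75), np.uint8(70), np.uint8(64)))]
60.7 wrist [((np.float64(287.0), np.float64(53.0)), (np.uint8(131), np.uint8(134), np.uint8(134))), ((np.float64(287.0), np.float64(52.0)), (np.uint8(99), np.uint8(101), np.uint8(100)))]
60.7 scene before [((np.float64(424.0), np.float64(308.0)), (np.uint8(66), np.uint8(54), np.uint8(47))), ((np.float64(425.0), np.float64(307.0)), (np.uint8(80), np.uint8(73), np.uint8(69)))]
240.7 scene [((np.float64(404.0), np.float64(264.0)), (np.uint8(58), np.uint8(46), np.uint8(39))), ((np.float64(405.0), np.float64(263.0)), (np.uint8(54), np.uint8(44), np.uint8(37)))]
240.7 wrist [((np.float64(226.0), np.float64(80.0)), (np.uint8(53), np.uint8(52), np.uint8(52))), ((np.float64(225.0), np.float64(79.0)), (np.uint8(53), np.uint8(52), np.uint8(52)))]
240.7 scene before [((np.float64(404.0), np.float64(264.0)), (np.uint8(55), np.uint8(44), np.uint8(36))), ((
[... 539 characters left out ...]
, np.uint8(241), np.uint8(236))), ((np.float64(394.0), np.float64(292.0)), (np.uint8(241), np.uint8(244), np.uint8(240)))]
160.7 scene [((np.float64(433.0), np.float64(278.0)), (np.uint8(232), np.uint8(234), np.uint8(229))), ((np.float64(434.0), np.float64(276.0)), (np.uint8(229), np.uint8(231), np.uint8(224)))]
160.7 wrist [((np.float64(238.0), np.float64(36.0)), (np.uint8(171), np.uint8(180), np.uint8(186))), ((np.float64(237.0), np.float64(35.0)), (np.uint8(167), np.uint8(176), np.uint8(181)))]
160.7 scene before [((np.float64(433.0), np.float64(278.0)), (np.uint8(241), np.uint8(244), np.uint8(240))), ((np.float64(434.0), np.float64(276.0)), (np.uint8(233), np.uint8(235), np.uint8(231)))]
```

The slots look the same as before insertion, so no tab sits in them. The final picture shows all nine tins straight and upright in the rack, with the cup seated upright in the collar and bowl, jar and blue tin untouched.

```bash
python3 -c "
from bench import r
print(r.hand_in())"
```

```text
the job is handed in; nothing more can be done
None
```

I handed the job in at about 64 s of 210: the three loose white tins are in the row with all nine upright, straight to within about 4° and home to about 1 mm, and the cup is turned to its stop and held when I lifted; the jar, pinch bowl and blue tin were left alone.

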